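Line up the biscuit cutters by size

ROBOT

A 6-joint arm with a two-finger parallel gripper is mounted at the origin on the work surface. World frame = base frame: x ahead of the robot, y to its left, z up, the work surface at z = 0. Lengths are in m, angles in rad, forces in N, time in s.
With the tool pointing down it reaches from about 0.3 to 0.75 m from the base axis. Payload 8.5 kg.
Tool frame: the origin (TCP) lies between the finger pads; the fingertips stand 17 mm ahead of it and the grasp point (between the pads) lies 2 mm behind it (nose_length is the distance from the TCP to the fingertips, in m); z points along the fingers, y is the direction in which the jaws open and shut (so a half turn about z gives the same grasp; the last joint's range is limited). The gripper opens to 85 mm and grips with 20 to 120 N. Pads are 22 mm wide; open, the fingers measure 114 mm over their backs; the gripper's body (76 mm by 85 mm) begins 54 mm behind the grasp point. The pads swing forward as they close: fully open they stand 13 mm farther back than shut.
Start: joints at [0.901, 0.381, 1.297, -0, 1.464, -0.215], TCP at [0.242, 0.494, 0.228] pointing down, gripper open.
Joint ranges: [-3.11, 3.11], [-0.89, 2.33], [0.22, 2.48], [-1.42, 4.56], [0.17, 2.85], [-2.88, 2.88]. Speed limits (rad/s): [2.39, 2.39, 3.14, 3.14, 3.14, 3.14].

INTERFACE

Orientations are given as [roll, pitch, yaw] about the fixed x, y, z axes, in that order (R = Rz(yaw) Ry(pitch) Rx(roll)).
In Python, from plant import observe, grab_frame, calibration, close_job, nose_length gives the robot as it stands. The module is installed in compiled form; this text tells all that it offers.
- The arm moves only by the tool carry_out, never from a script. Its argument "targets" is a list of rows, each an object of numbers: "grip": the opening, from 0 (shut) to 1 (fully open); "tx", "ty", "tz": the shift along the tool's x, y, z in m; "spin": the turn about the tool's z in degrees. In form: [{"grip": .., "tx": .., "ty": .., "tz": .., "spin": ..}, ...]. A call has 1 to 8 rows; each row shifts and turns the commanded pose from where the row before left it, along the tool's axes as they then stand; what a row does not reach is not made up. A row lasts 1/12 s, in which the tool goes at most 41.7 mm and 7.16 degrees, less where a joint would pass 70% of its speed; a pose out of reach is approached as far as the arm can. A call with a gripper value outside its range is refused whole. The fingers move at their own pace and stop on an object; "force" is the grip in N (left out, the last holds). Time passes only in rows, so rows that do not move let the fingers close. It gives the time, the measured TCP pose, the force and the opening at its end, in the units of the state.
- observe(): the state, without advancing time (a new reading comes with each control period).
- grab_frame(name): name is "scene" or "top" or "wrist"; returns the picture (420x560x3 uint8, blue, green, red); there is no depth.
- calibration(name): a dict with "intrinsics" (3x3 intrinsics, pixels), "camera_from_world" (4x4, takes a point from world to camera coordinates); the wrist camera has in their place "T_tool_cam" (4x4, takes a point from camera to tool coordinates, whose origin is the TCP and whose axes are the flange's). Camera axes: x right, y up, looking along -z (the intrinsics and any distortion apply to the point x, -y, -z); pixel columns grow to the right and rows downward; lengths in m; the calibration is good to about 2 mm. A picture is of the moment at which its call begins: read the wrist's pose just before it. calibration takes no time and is no camera call.
- close_job(): hands the job in, once; it reports no verdict.
The state is a dict: "time": time; "joint_pos": joint angles; "qvel": joint speeds; "joint_torque": joint torques, N m; "eef_pos": TCP position; "orientation": TCP orientation; "force": force on the tool from outside, world axes, zero at the start; "ft_torque": the same for the moment, N m; "grip_width": finger opening in m.
Only numpy, scipy, OpenCV 4.12 (cv2) and the standard library are available. Lean on these libraries where they do the work, as an engineer would, in place of code of your own. Each camera call takes 0.05 s, during which the arm holds its last target.

TASK

Set the four biscuit cutters upright on the row of cork mats, one centred on each mat, in order of size: the smallest at the end where the small sample biscuit lies, growing to the largest at the end with the large sample biscuit. Do not tip any cutter over, and leave all four standing free and still.

Things in the scene. Friction and masses are not known exactly. Their poses are not given: they have to be found in the camera images.
- cutter_40: The smallest of four round biscuit cutters: a closed steel drum 40 mm across and 30 mm high, standing on its flat underside, with an upright wooden knob (a cylinder 24 mm across and 34 mm tall, at the centre of the top; 64 mm high in all) to hold it by. All four differ only in drum diameter (40, 52, 64, 76 mm). Mass about 90 g. Origin: centre of the underside, z up along the knob; loose.
- cutter_52: The second smallest of four round biscuit cutters: a closed steel drum 52 mm across and 30 mm high, standing on its flat underside, with an upright wooden knob (a cylinder 24 mm across and 34 mm tall, at the centre of the top; 64 mm high in all) to hold it by. All four differ only in drum diameter (40, 52, 64, 76 mm). Mass about 102 g. Origin: centre of the underside, z up along the knob; loose.
- cutter_64: The second largest of four round biscuit cutters: a closed steel drum 64 mm across and 30 mm high, standing on its flat underside, with an upright wooden knob (a cylinder 24 mm across and 34 mm tall, at the centre of the top; 64 mm high in all) to hold it by. All four differ only in drum diameter (40, 52, 64, 76 mm). Mass about 114 g. Origin: centre of the underside, z up along the knob; loose.
- cutter_76: The largest of four round biscuit cutters: a closed steel drum 76 mm across and 30 mm high, standing on its flat underside, with an upright wooden knob (a cylinder 24 mm across and 34 mm tall, at the centre of the top; 64 mm high in all) to hold it by. All four differ only in drum diameter (40, 52, 64, 76 mm). Mass about 126 g. Origin: centre of the underside, z up along the knob; loose.
- mark_1: One of four equal round cork mats, 82 mm across and 4 mm thick, fixed in a straight row 90 mm apart on a low grey-painted board (372 x 94 mm, 10 mm high): one end mat of the row (mark_2 is its neighbour). Origin: centre of its underside, 10 mm above the worktop; its top face is 14 mm above the worktop.
- mark_2: One of four equal round cork mats, 82 mm across and 4 mm thick, fixed in a straight row 90 mm apart on a low grey-painted board (372 x 94 mm, 10 mm high): between mark_1 and mark_3. Origin: centre of its underside, 10 mm above the worktop; its top face is 14 mm above the worktop.
- mark_3: One of four equal round cork mats, 82 mm across and 4 mm thick, fixed in a straight row 90 mm apart on a low grey-painted board (372 x 94 mm, 10 mm high): between mark_2 and mark_4. Origin: centre of its underside, 10 mm above the worktop; its top face is 14 mm above the worktop.
- mark_4: One of four equal round cork mats, 82 mm across and 4 mm thick, fixed in a straight row 90 mm apart on a low grey-painted board (372 x 94 mm, 10 mm high): the other end mat (mark_3 is its neighbour). Origin: centre of its underside, 10 mm above the worktop; its top face is 14 mm above the worktop.
- sample_small: Small sample biscuit, a brown disc 34 mm across and 7 mm thick, stuck to the worktop just off one end of the board, in line with the row, 93 mm from the centre of the end mat. It shows which end is for the smallest cutter and may be off either end. Origin: centre of its underside.
- sample_large: Large sample biscuit, a brown disc 72 mm across and 7 mm thick, stuck to the worktop just off the opposite end of the board, likewise 93 mm from the centre of that end mat. It shows which end is for the largest cutter. Origin: centre of its underside.
There are look-alikes about, which are no part of the job. Leave any red look-alike of the cutter_76 alone. What is shaped like the cutter_64 but orange is not meant.

How it is judged:
By the outcome, as a careful person would: the job done as asked, in the order asked, and still so for the second after the job is handed in, with the robot touching nothing.
It also fails if it takes over 88 s, if anything falls off the work surface, if the arm or the gripper's body presses on something with over 40 N, if the wrist force passes 120 N, or if a joint passes its speed limit or range.

## Working session

There is one attempt and no reset: what is moved stays moved. The work goes in short steps, Python scripts to look and compute and a tool call to move; the robot and the scene stay as the last step left them, time stands still between calls to the robot, and variables do not carry over. Pictures are saved under pics/ and viewed, and the job is handed in when it is done.

Besides the shell and the picture viewer there is one more tool, called after ">>>" by a JSON object that holds its "fn" and its "kwargs". carry_out: Moves the arm, as the interface text tells. Its arguments: {"type":"object","properties":{"targets":{"type":"array","items":{"type":"object","properties":{"grip":{"type":"number"},"tx":{"type":"number"},"ty":{"type":"number"},"tz":{"type":"number"},"spin":{"type":"number"}}}},"force":{"type":"number"}},"required":["targets"]}

```bash
mkdir -p pics
python3 - <<'E'
from plant import *
import cv2,json
print(observe()); print(nose_length)
for n in("scene","top","wrist"):
    im=grab_frame(n); cv2.imwrite(f"pics/{n}0.png",im); print(n,calibration(n))
E
```

```text
{'time': 0.0, 'joint_pos': array([ 9.00690188e-01,  3.81206416e-01,  1.29830804e+00, -4.98973786e-06,
        1.46355713e+00, -2.15265059e-01]), 'qvel': array([ 0.00022412, -0.00077013, -0.00170212, -0.00029475,  0.0009091 ,
        0.00135378]), 'joint_torque': array([ 2.43464820e-03, -4.48443711e+01, -2.31288511e+01, -6.74535201e-06,
        4.62158539e-03,  3.23556162e-05]), 'eef_pos': array([0.24141771, 0.49384389, 0.22729023]), 'orientation': array([-3.14014680e+00, -3.11062693e-04,  2.68675189e+00]), 'force': array([ 0.40951445,  0.40986801, -0.20214677]), 'ft_torque': array([-0.02882709, -0.01040478,  0.00997778]), 'grip_width': 0.08517731661608294}
0.017
scene {'intrinsics': array([[438.60834796,   0.        , 276.41640441],
       [  0.        , 438.60834796, 205.16520765],
       [  0.        ,   0.        ,   1.        ]]), 'camera_from_world': array([[-0.87823682,  0.47817696,  0.0068473 ,  0.49023821],
       [-0.3204639 , -0.59908255,  0.73375949,  0.10948851],
       [ 0.35496898,  0.64222028,  0.67937481, -1.10958989],
       [ 0.        ,  0.        ,  0.        ,  1
[... 286 characters left out ...]
684,  0.02047685,  0.22272237, -0.52345773],
       [-0.22255319, -0.01022861,  0.97486689, -1.24552887],
       [ 0.        ,  0.        ,  0.        ,  1.        ]])}
wrist {'intrinsics': array([[376.10478444,   0.        , 284.04629913],
       [  0.        , 376.10478444, 208.53775378],
       [  0.        ,   0.        ,   1.        ]]), 'T_tool_cam': array([[-5.79645947e-04,  9.51945427e-01,  3.06267150e-01,
         7.80477412e-02],
       [ 9.99999755e-01,  4.31363687e-04,  5.51842126e-04,
        -2.68374652e-05],
       [ 3.93211061e-04,  3.06267395e-01, -9.51945444e-01,
        -1.45383023e-01],
       [ 0.00000000e+00,  0.00000000e+00,  0.00000000e+00,
         1.00000000e+00]])}
```

View pics/top0.png

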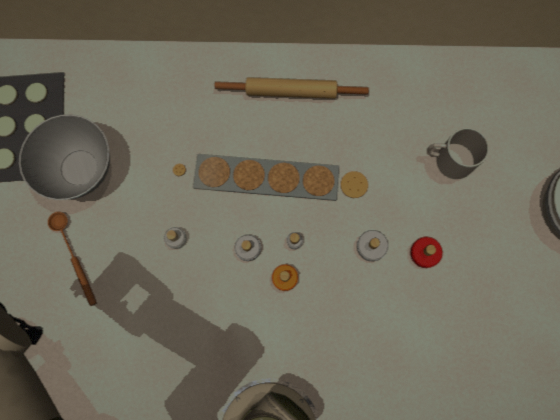

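View pics/scene0.png

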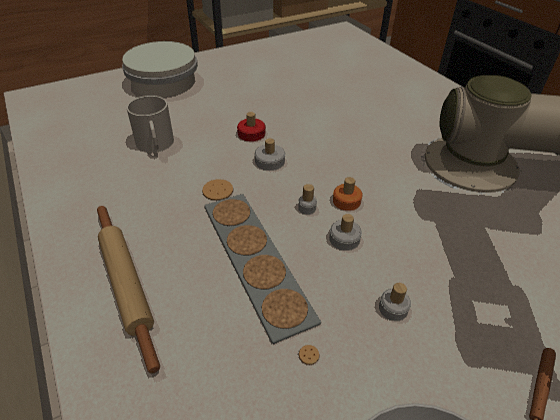

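View pics/wrist0.png

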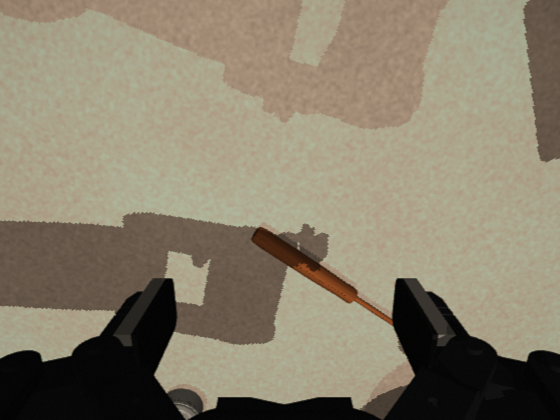

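Run:
```python
import cv2
im=cv2.imread("pics/top0.png")
cv2.imwrite("pics/c1.png",cv2.resize(im[215:295,155:315],None,fx=5,fy=5,interpolation=cv2.INTER_CUBIC))
cv2.imwrite("pics/c2.png",cv2.resize(im[215:295,300:460],None,fx=5,fy=5,interpolation=cv2.INTER_CUBIC))
cv2.imwrite("pics/c3.png",cv2.resize(im[140:215,165:380],None,fx=3.7,fy=3.7,interpolation=cv2.INTER_CUBIC))
```

```text
(no output)
```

View pics/c1.png

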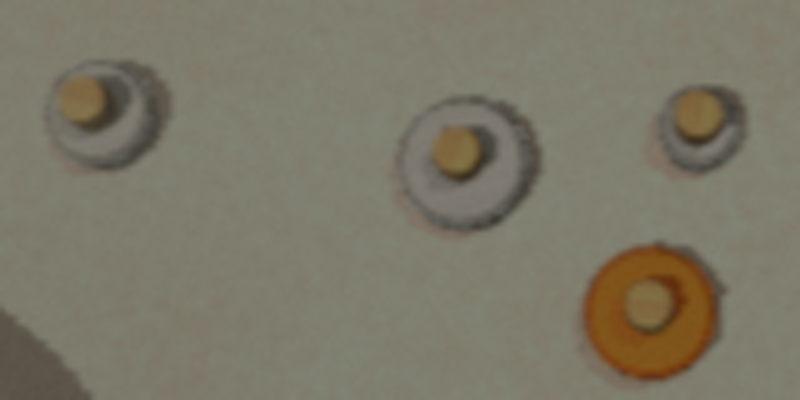

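View pics/c2.png

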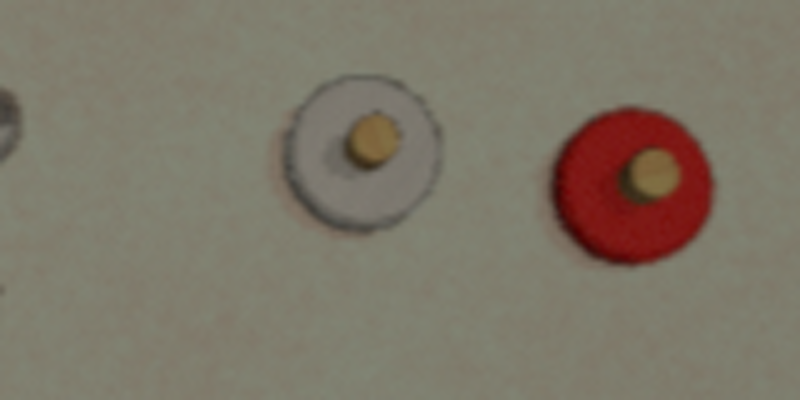

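View pics/c3.png

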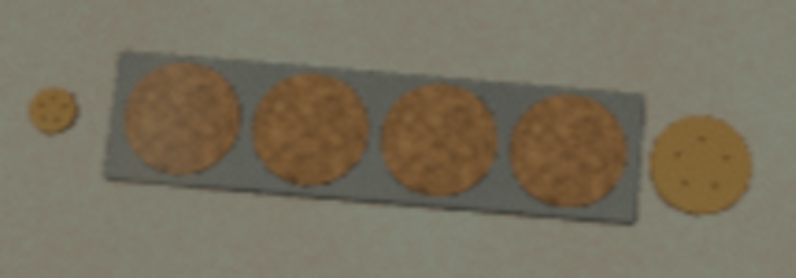

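```bash
cat > h.py <<'E'
import numpy as np,cv2
from plant import *
def ray(n,uv,z,TW=None):
    c=calibration(n);K=c["intrinsics"]
    d=np.linalg.inv(K)@np.array([uv[0],uv[1],1.]);d=np.array([d[0],-d[1],-d[2]])
    if n=="wrist":
        M=TW@c["T_tool_cam"]
    else: M=np.linalg.inv(c["camera_from_world"])
    o=M[:3,3];v=M[:3,:3]@d
    return o+v*(z-o[2])/v[2]
def proj(n,p,TW=None):
    c=calibration(n);K=c["intrinsics"]
    M=c["camera_from_world"] if n!="wrist" else np.linalg.inv(TW@c["T_tool_cam"])
    q=M[:3,:3]@np.array(p)+M[:3,3];q=np.array([q[0],-q[1],-q[2]]);q=K@q
    return q[:2]/q[2]
def tool():
    from scipy.spatial.transform import Rotation as R
    s=observe();T=np.eye(4);T[:3,:3]=R.from_euler("xyz",s["orientation"]).as_matrix();T[:3,3]=s["eef_pos"];return T
E
python3 - <<'E'
from h import *
np.set_printoptions(precision=4,suppress=True)
pts={}
for n,(u,v,o,s) in {"52":(81,99,(155,215),5),"64":(457,149,(155,215),5),"40":(697,112,(155,215),5),"76":(378,138,(300,215),5)}.items():
    pts[n]=ray("top",((u+.5)/s-.5+o[0],(v+.5)/s-.5+o[1]),.064);print(n,pts[n],"scene px",proj("scene",pts[n]))
m=[]
for u,v in[(182,118),(310,129),(440,139),(569,151)]:
    p=ray("top",((u+.5)/3.7-.5+165,(v+.5)/3.7-.5+140),.014);m.append(p);print("mat",p,proj("scene",p))
m=np.array(m);print(np.linalg.norm(np.diff(m,axis=0),axis=1))
print(ray("top",(425.5+5,250),.064))
E
python3 - <<'E'
import cv2
im=cv2.imread("pics/scene0.png")
cv2.imwrite("pics/s1.png",cv2.resize(im[130:330,230:430],None,fx=3,fy=3,interpolation=cv2.INTER_CUBIC))
cv2.imwrite("pics/s2.png",cv2.resize(im[180:370,190:340],None,fx=3,fy=3,interpolation=cv2.INTER_CUBIC))
E
```

```text
52 [0.451  0.2466 0.064 ] scene px [401.0894 284.8314]
64 [0.4305 0.064  0.064 ] scene px [348.4252 215.1472]
40 [ 0.451  -0.0509  0.064 ] scene px [309.2556 185.3422]
76 [ 0.4425 -0.2461  0.064 ] scene px [270.0054 138.5438]
mat [0.626  0.1594 0.014 ] [285.9117 304.9184]
mat [0.6199 0.0699 0.014 ] [265.5829 268.6028]
mat [ 0.6145 -0.0206  0.014 ] [247.3949 236.9204]
mat [ 0.6077 -0.1102  0.014 ] [232.2789 209.2746]
[0.0897 0.0907 0.0899]
[ 0.4264 -0.378   0.064 ]
```

View pics/s1.png

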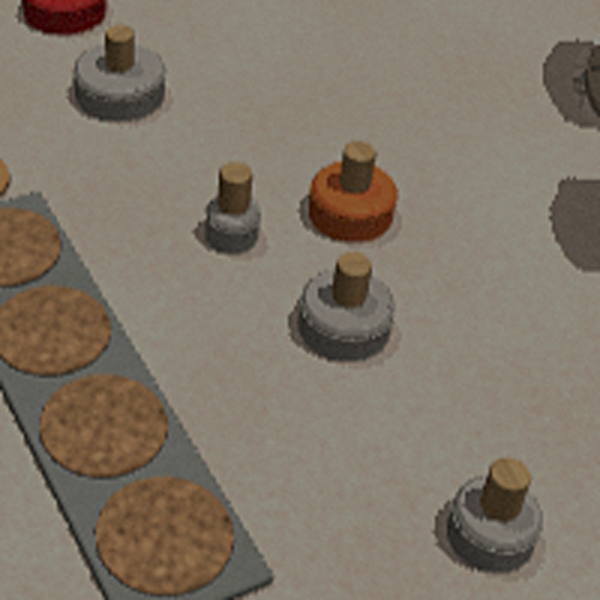

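View pics/s2.png

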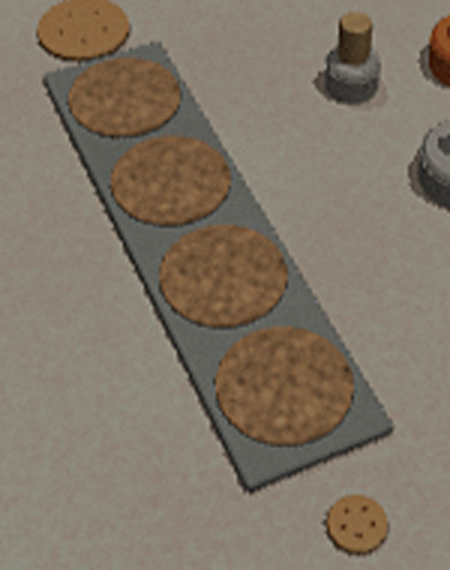

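Top view: the steel cutters' knob tops are 52 at (171,235), 64 at (246,245), 40 at (294,237) and 76 at (375,242). The red one at (427,252) and the orange one at (285,277) are look-alikes, and the enlarged crops confirm the sizes. The small sample is at (180,170), at the left (+y) end, so mat 1 at (214,172) takes the 40.

First I'll turn the tool to line up with the world axes, then hover over cutter_52.

>>> {"fn": "carry_out", "kwargs": {"targets": [{"spin":-6.5},{"spin":-6.5},{"spin":-6.5},{"spin":-6.56},{"tx":-0.026,"ty":-0.031},{"tx":-0.026,"ty":-0.031},{"tx":-0.026,"ty":-0.031},{"tx":-0.026,"ty":-0.031}]}}

```text
schema error: expected keys grip, tx, ty, tz, spin
```

>>> {"fn": "carry_out", "kwargs": {"targets": [{"tx":-0.026,"ty":-0.031},{"tx":-0.026,"ty":-0.031},{"tx":-0.026,"ty":-0.031},{"tx":-0.028,"ty":-0.03},{"tz":0.03},{"tz":0.04},{},{}]}}

```text
schema error: expected keys grip, tx, ty, tz, spin
```

```bash
cat > look.py <<'E'
import sys
from h import *
np.set_printoptions(precision=4,suppress=True)
T=tool();im=grab_frame("wrist");cv2.imwrite(sys.argv[1],im);np.save("T.npy",T);print(T);print(observe()["orientation"],observe()["time"])
E
python3 look.py pics/w1.png
```

```text
[[-0.8984  0.4392 -0.0007  0.2415]
 [ 0.4392  0.8984 -0.0009  0.4939]
 [ 0.0002 -0.0011 -1.      0.2275]
 [ 0.      0.      0.      1.    ]]
[-3.1408 -0.0002  2.6868] 0.2
```

View pics/w1.png

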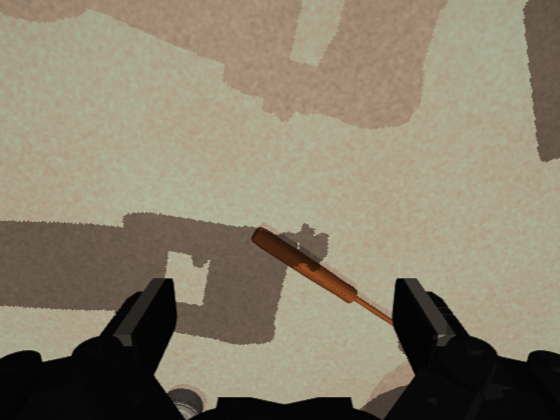

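The moves were refused because every key is required in each row. Nothing moved.

>>> {"fn": "carry_out", "kwargs": {"targets": [{"grip":1,"tx":0,"ty":0,"tz":0,"spin":-6.5},{"grip":1,"tx":0,"ty":0,"tz":0,"spin":-6.5},{"grip":1,"tx":0,"ty":0,"tz":0,"spin":-6.5},{"grip":1,"tx":0,"ty":0,"tz":0,"spin":-6.56},{"grip":1,"tx":-0.026,"ty":-0.031,"tz":0,"spin":0},{"grip":1,"tx":-0.026,"ty":-0.031,"tz":0,"spin":0},{"grip":1,"tx":-0.026,"ty":-0.031,"tz":0,"spin":0},{"grip":1,"tx":-0.026,"ty":-0.031,"tz":0,"spin":0}]}}

```text
time: 0.87
eef_pos: [0.3462, 0.3687, 0.2278]
orientation: [-3.141, -0.0, -3.141]
force: [1.0, 1.3, -0.0]
grip_width: 0.0855
```

>>> {"fn": "carry_out", "kwargs": {"targets": [{"grip":1,"tx":-0.026,"ty":-0.031,"tz":0,"spin":0},{"grip":1,"tx":-0.026,"ty":-0.031,"tz":0,"spin":0},{"grip":1,"tx":-0.026,"ty":-0.031,"tz":0,"spin":0},{"grip":1,"tx":-0.028,"ty":-0.03,"tz":0,"spin":0},{"grip":1,"tx":0,"ty":0,"tz":0.03,"spin":0},{"grip":1,"tx":0,"ty":0,"tz":0.04,"spin":0},{"grip":1,"tx":0,"ty":0,"tz":0,"spin":0},{"grip":1,"tx":0,"ty":0,"tz":0,"spin":0}]}}

```text
time: 1.53
eef_pos: [0.451, 0.2469, 0.1574]
orientation: [-3.141, -0.004, -3.142]
force: [0.4, 0.9, 1.3]
grip_width: 0.0854
```

```bash
python3 look.py pics/w2.png
```

```text
[[-1.     -0.     -0.0036  0.451 ]
 [-0.      1.     -0.001   0.2469]
 [ 0.0036 -0.001  -1.      0.1574]
 [ 0.      0.      0.      1.    ]]
[ 3.1415  0.0003 -3.1411] 1.5833
```

View pics/w2.png

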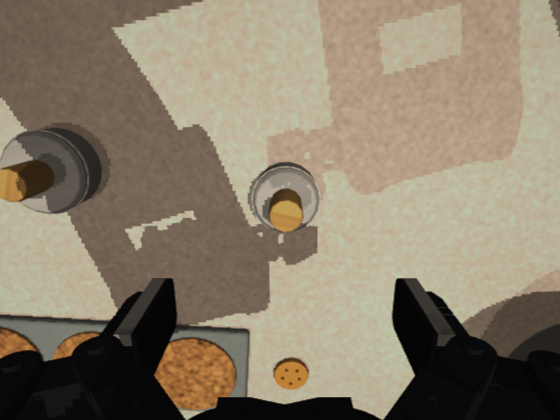

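Run:
```python
from h import *
from scipy.spatial.transform import Rotation as R
np.set_printoptions(precision=4,suppress=True)
T=np.load("T.npy");T[:3,:3]=R.from_euler("xyz",[3.1415,.0003,-3.1411]).as_matrix()
print(ray("wrist",(286,217),.064,T),ray("wrist",(194,373),.014,T),ray("wrist",(291,374),.007,T))
print(ray("wrist",(11,185),.064,T), ray("top",(179.6,169.5),.007))
im=cv2.imread("pics/w2.png")
cv2.imwrite("pics/w2c.png",cv2.resize(im[150:250,230:350],None,fx=5,fy=5,interpolation=cv2.INTER_CUBIC))
```

```text
[0.4557 0.2479 0.064 ] [0.628 0.162 0.014] [0.6353 0.2533 0.007 ]
[0.4335 0.0681 0.064 ] [0.6317 0.2497 0.007 ]
```

View pics/w2c.png

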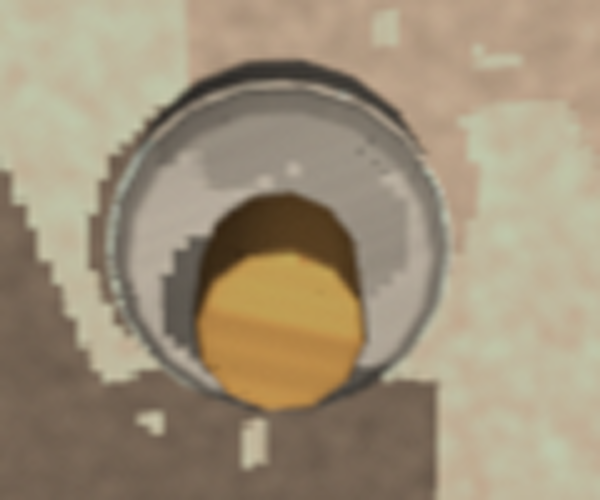

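The wrist view shows the knob top at (286,216), which gives (0.456, 0.248). It agrees with the top camera plus an offset of about (3, 3) mm. Next I descend and grip.

>>> {"fn": "carry_out", "kwargs": {"force": 40, "targets": [{"grip":1,"tx":-0.005,"ty":0.001,"tz":0.033,"spin":0},{"grip":1,"tx":0,"ty":0,"tz":0.036,"spin":0},{"grip":1,"tx":0,"ty":0,"tz":0.034,"spin":0},{"grip":1,"tx":0,"ty":0,"tz":0,"spin":0},{"grip":0,"tx":0,"ty":0,"tz":0,"spin":0},{"grip":0,"tx":0,"ty":0,"tz":0,"spin":0},{"grip":0,"tx":0,"ty":0,"tz":0,"spin":0},{"grip":0,"tx":0,"ty":0,"tz":0,"spin":0}]}}

```text
time: 2.25
eef_pos: [0.4576, 0.2485, 0.0571]
orientation: [3.141, 0.004, -3.141]
force: [-0.0, -0.6, -0.8]
grip_width: 0.039
```

>>> {"fn": "carry_out", "kwargs": {"targets": [{"grip":0,"tx":0,"ty":0,"tz":0,"spin":0},{"grip":0,"tx":0,"ty":0,"tz":0,"spin":0},{"grip":0,"tx":0,"ty":0,"tz":0,"spin":0},{"grip":0,"tx":0,"ty":0,"tz":0,"spin":0}]}}

```text
time: 2.58
eef_pos: [0.4573, 0.2481, 0.0563]
orientation: [3.141, 0.002, -3.142]
force: [-1.2, -1.6, 8.5]
grip_width: 0.0209
```

>>> {"fn": "carry_out", "kwargs": {"targets": [{"grip":0,"tx":0,"ty":0,"tz":0,"spin":0},{"grip":0,"tx":0,"ty":0,"tz":0,"spin":0},{"grip":0,"tx":0,"ty":0,"tz":-0.01,"spin":0},{"grip":0,"tx":0,"ty":0,"tz":-0.02,"spin":0},{"grip":0,"tx":0,"ty":0,"tz":0,"spin":0},{"grip":0,"tx":0,"ty":0,"tz":0,"spin":0}]}}

```text
time: 3.08
eef_pos: [0.457, 0.2482, 0.0856]
orientation: [3.141, 0.002, -3.142]
force: [-1.1, 0.5, -1.0]
grip_width: 0.0209
```

```bash
python3 look.py pics/w3.png; python3 -c "
from h import *
cv2.imwrite('pics/sc3.png',cv2.resize(grab_frame('scene')[230:350,330:480],None,fx=4,fy=4))"
```

```text
[[-1.     -0.      0.0021  0.457 ]
 [-0.      1.      0.0006  0.2482]
 [-0.0021  0.0006 -1.      0.0856]
 [ 0.      0.      0.      1.    ]]
[ 3.1415  0.0003 -3.1415] 3.1333
```

View pics/w3.png

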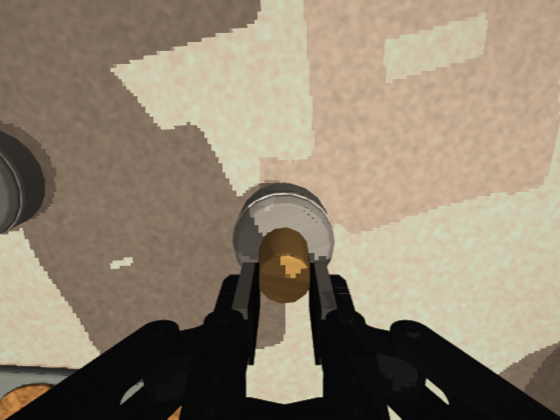

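View pics/sc3.png

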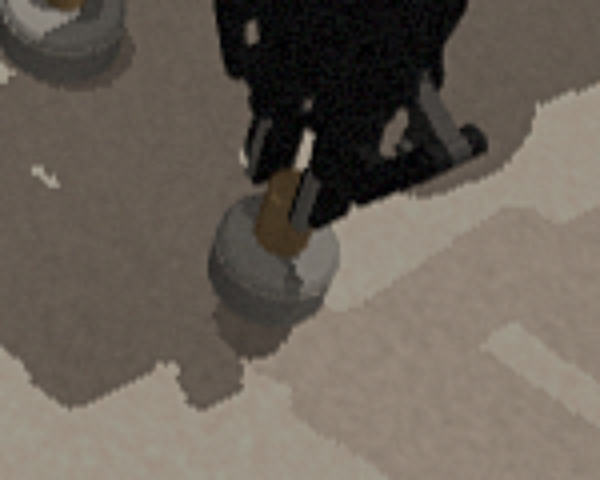

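Run:
```python
from h import *
np.set_printoptions(precision=4,suppress=True)
T=np.load("T.npy")
from scipy.spatial.transform import Rotation as R
T[:3,:3]=R.from_euler("xyz",[3.1415,.0003,-3.1415]).as_matrix()
im=cv2.imread("pics/w3.png")
for dx in(-.004,0,.0):
  b=T[:3,3]+[dx,0,0]
  for z,r,c in((.0935,.012,(0,255,0)),(.0595,.026,(0,0,255)),(.0595,.012,(255,0,0))):
    print(dx,z,proj("wrist",[b[0],b[1],z],T))
    pp=np.array([proj("wrist",[b[0]+r*np.cos(t),b[1]+r*np.sin(t),z],T) for t in np.linspace(0,6.3,60)])
    if dx==0: cv2.polylines(im,[np.int32(pp.round())],True,c,1)
cv2.imwrite("pics/w3c.png",cv2.resize(im[150:350,200:370],None,fx=3.5,fy=3,interpolation=cv2.INTER_CUBIC))
```

```text
-0.004 0.0935 [284.8746 278.2035]
-0.004 0.0595 [284.7296 245.0104]
-0.004 0.0595 [284.7296 245.0104]
0 0.0935 [284.8728 286.9002]
0 0.0595 [284.729  252.4209]
0 0.0595 [284.729  252.4209]
0.0 0.0935 [284.8728 286.9002]
0.0 0.0595 [284.729  252.4209]
0.0 0.0595 [284.729  252.4209]
```

View pics/w3c.png

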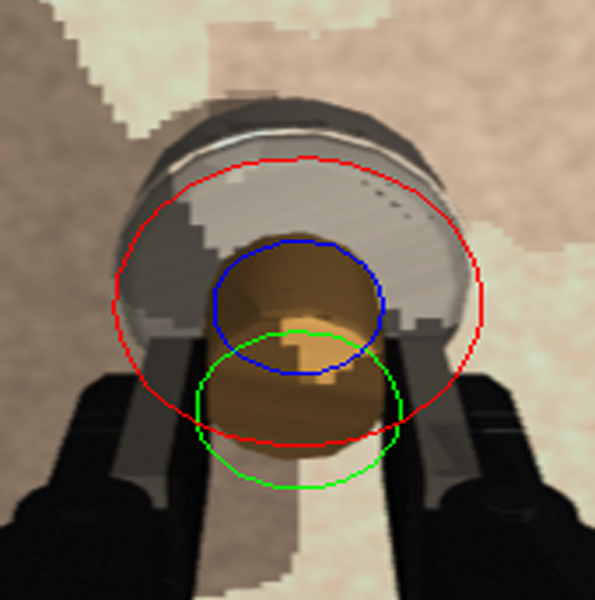

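The overlay suggests the cutter hangs 7–8 mm lower than a slip-free lift would leave it. I'll grip harder and check whether it is still slipping.

>>> {"fn": "carry_out", "kwargs": {"force": 80, "targets": [{"grip":0,"tx":0,"ty":0,"tz":0,"spin":0},{"grip":0,"tx":0,"ty":0,"tz":0,"spin":0}]}}

```text
time: 3.35
eef_pos: [0.4563, 0.248, 0.0842]
orientation: [-3.141, -0.001, 3.142]
force: [-0.3, 0.2, -1.2]
grip_width: 0.0185
```

```bash
python3 look.py pics/w4.png; python3 -c "
from h import *
a=cv2.imread('pics/w3.png')[150:350,200:370];b=cv2.imread('pics/w4.png')[150:350,200:370]
cv2.imwrite('pics/w4c.png',cv2.resize(np.hstack([a,b]),None,fx=2.3,fy=2.3))"
```

```text
[[-1.      0.     -0.0014  0.4563]
 [ 0.      1.     -0.0004  0.248 ]
 [ 0.0014 -0.0004 -1.      0.0842]
 [ 0.      0.      0.      1.    ]]
[-3.1413 -0.0012  3.1416] 3.4
```

View pics/w4c.png

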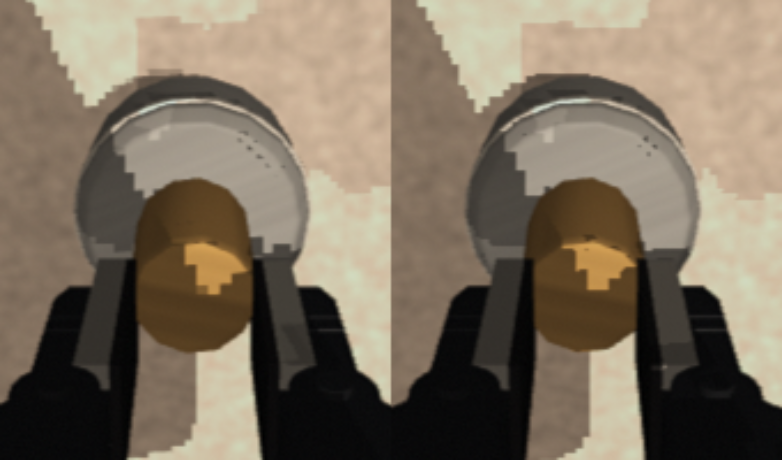

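No slip between the two pictures. The width fell as force rose, so the pads are compliant. I'll raise it and carry it to above mat 2.

>>> {"fn": "carry_out", "kwargs": {"force": 60, "targets": [{"grip":0,"tx":0,"ty":0,"tz":-0.025,"spin":0},{"grip":0,"tx":-0.012,"ty":-0.0125,"tz":-0.025,"spin":0},{"grip":0,"tx":-0.026,"ty":-0.027,"tz":0,"spin":0},{"grip":0,"tx":-0.026,"ty":-0.027,"tz":0,"spin":0},{"grip":0,"tx":-0.026,"ty":-0.027,"tz":0,"spin":0},{"grip":0,"tx":-0.026,"ty":-0.027,"tz":0,"spin":0},{"grip":0,"tx":-0.026,"ty":-0.027,"tz":0,"spin":0},{"grip":0,"tx":-0.026,"ty":-0.028,"tz":0,"spin":0}]}}

```text
time: 4.07
eef_pos: [0.6255, 0.0711, 0.1344]
orientation: [3.141, -0.001, -3.142]
force: [1.6, 1.2, -0.5]
grip_width: 0.018
```

>>> {"fn": "carry_out", "kwargs": {"targets": [{"grip":0,"tx":0,"ty":0,"tz":0,"spin":0},{"grip":0,"tx":0,"ty":0,"tz":0,"spin":0},{"grip":0,"tx":0,"ty":0,"tz":0,"spin":0}]}}

```text
time: 4.32
eef_pos: [0.6241, 0.0728, 0.1343]
orientation: [3.141, -0.002, 3.141]
force: [-1.0, 0.5, -1.7]
grip_width: 0.0185
```

```bash
python3 look.py pics/w5.png; python3 -c "
from h import *
cv2.imwrite('pics/t5.png',grab_frame('top'));cv2.imwrite('pics/s5.png',cv2.resize(grab_frame('scene')[160:360,190:400],None,fx=3,fy=3))"
```

```text
[[-1.      0.0001 -0.0016  0.6241]
 [ 0.0001  1.      0.0003  0.0728]
 [ 0.0016  0.0003 -1.      0.1343]
 [ 0.      0.      0.      1.    ]]
[ 3.1413 -0.0012 -3.1409] 4.3667
```

View pics/w5.png

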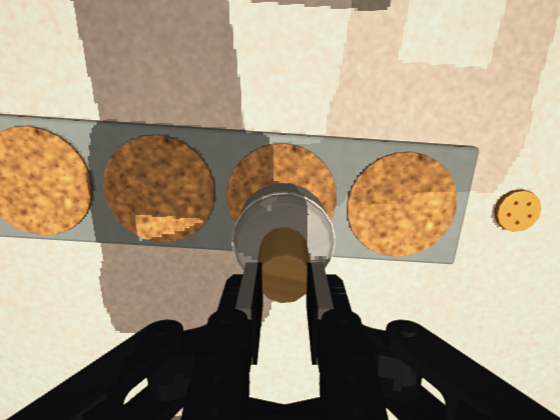

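View pics/s5.png

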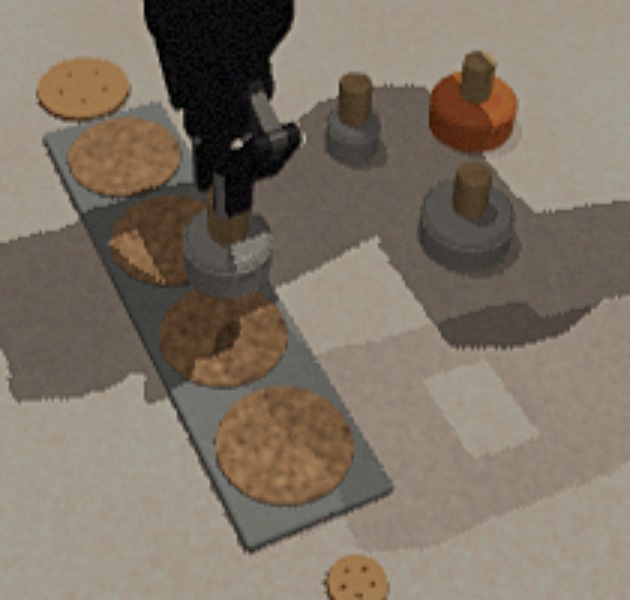

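Run:
```python
from h import *
np.set_printoptions(precision=4,suppress=True)
from scipy.spatial.transform import Rotation as R
T=np.load("T.npy");T[:3,:3]=R.from_euler("xyz",[3.1413,-.0012,-3.1409]).as_matrix()
p=lambda u,v,z=.014:ray("wrist",(u,v),z,T)[:2]
for n,l,r,t,b in(("m1",347,457,152,256),("m3",103.5,215,134.5,243)):
    c=((l+r)/2,(t+b)/2)
    L,Rr,Tp,B=p(l,c[1]),p(r,c[1]),p(c[0],t),p(c[0],b)
    print(n,(Tp[0]+B[0])/2,(L[1]+Rr[1])/2,"dia",Rr-L,B-Tp)
print("sample",p(518,209.5,.007))
# predicted overlays
im=cv2.imread("pics/w5.png")
for c in((.6295,.1623),(.6234,.0725),(.6173,-.0173),(.6112,-.1071)):
    q=np.array([proj("wrist",[c[0]+.041*np.cos(t),c[1]+.041*np.sin(t),.014],T) for t in np.linspace(0,6.3,60)])
    cv2.polylines(im,[np.int32(q.round())],True,(0,255,0),1)
for h in (.064,.058):
  b=T[:3,3]; 
  for z,r,cc in((b[2]-.023-0.003*(h<.06)*2-0.003,.026,(0,0,255)),):
    q=np.array([proj("wrist",[b[0]-.001+r*np.cos(t),b[1]+r*np.sin(t),z],T) for t in np.linspace(0,6.3,60)])
    cv2.polylines(im,[np.int32(q.round())],True,cc,1);print(z)
cv2.imwrite("pics/w5c.png",cv2.resize(im[100:310,0:560],None,fx=1.42,fy=2.5,interpolation=cv2.INTER_CUBIC))
```

```text
m1 0.6294952267875404 0.15965358065135116 dia [-0.      0.0813] [0.0806 0.0077]
m3 0.6179500810059583 -0.018567830063682903 dia [-0.      0.0813] [ 0.0819 -0.0083]
sample [0.6342 0.2508]
0.10825178669748636
0.10225178669748636
```

View pics/w5c.png

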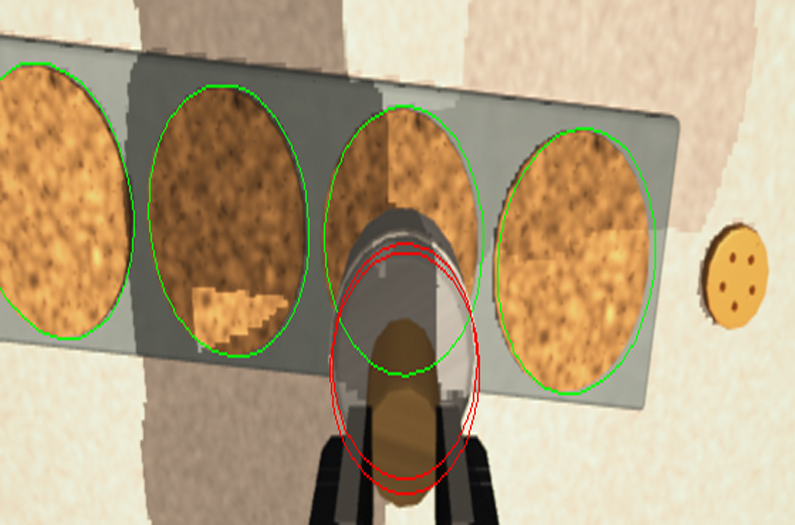

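>>> {"fn": "carry_out", "kwargs": {"targets": [{"grip":0,"tx":-0.001,"ty":-0.002,"tz":0.02,"spin":0},{"grip":0,"tx":0,"ty":0,"tz":0.02,"spin":0},{"grip":0,"tx":0,"ty":0,"tz":0.01,"spin":0},{"grip":0,"tx":0,"ty":0,"tz":0,"spin":0},{"grip":0,"tx":0,"ty":0,"tz":0,"spin":0}]}}

```text
time: 4.88
eef_pos: [0.6255, 0.071, 0.0852]
orientation: [3.142, -0.0, -3.141]
force: [0.3, -0.3, -0.8]
grip_width: 0.0186
```

>>> {"fn": "carry_out", "kwargs": {"targets": [{"grip":0,"tx":0,"ty":0,"tz":0.002,"spin":0},{"grip":0,"tx":0,"ty":0,"tz":0.002,"spin":0},{"grip":0,"tx":0,"ty":0,"tz":0,"spin":0}]}}

```text
time: 5.13
eef_pos: [0.6257, 0.0706, 0.0813]
orientation: [-3.142, 0.001, -3.141]
force: [-0.7, 0.4, -1.6]
grip_width: 0.0185
```

>>> {"fn": "carry_out", "kwargs": {"targets": [{"grip":0,"tx":0,"ty":0,"tz":0.002,"spin":0},{"grip":0,"tx":0,"ty":0,"tz":0.001,"spin":0},{"grip":0,"tx":0,"ty":0,"tz":0,"spin":0}]}}

```text
time: 5.38
eef_pos: [0.6255, 0.0706, 0.0778]
orientation: [3.142, -0.0, -3.142]
force: [0.2, -1.1, -0.3]
grip_width: 0.0186
```

>>> {"fn": "carry_out", "kwargs": {"targets": [{"grip":0,"tx":0,"ty":0,"tz":0.0015,"spin":0},{"grip":0,"tx":0,"ty":0,"tz":0.0015,"spin":0},{"grip":0,"tx":0,"ty":0,"tz":0,"spin":0}]}}

```text
time: 5.63
eef_pos: [0.6254, 0.0706, 0.0746]
orientation: [3.142, -0.001, -3.142]
force: [0.2, 0.6, -0.5]
grip_width: 0.0182
```

```bash
python3 look.py pics/w6.png; python3 -c "
from h import *
cv2.imwrite('pics/s6.png',cv2.resize(grab_frame('scene')[200:320,220:370],None,fx=4,fy=4))"
```

```text
[[-1.     -0.     -0.0005  0.6254]
 [-0.      1.      0.      0.0706]
 [ 0.0005  0.     -1.      0.0746]
 [ 0.      0.      0.      1.    ]]
[ 3.1416 -0.0004 -3.1416] 5.6833
```

View pics/s6.png

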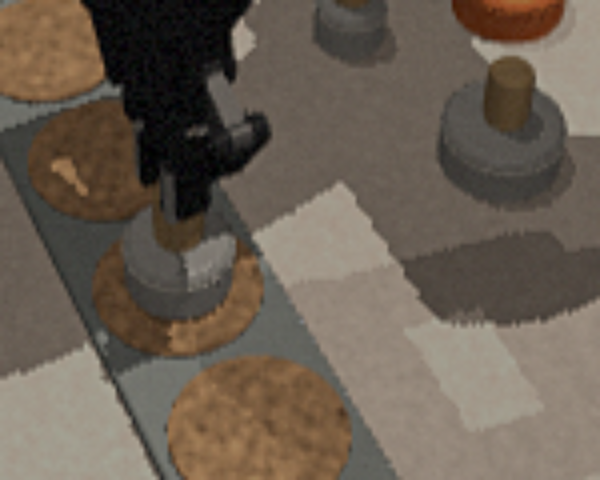

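View pics/w6.png

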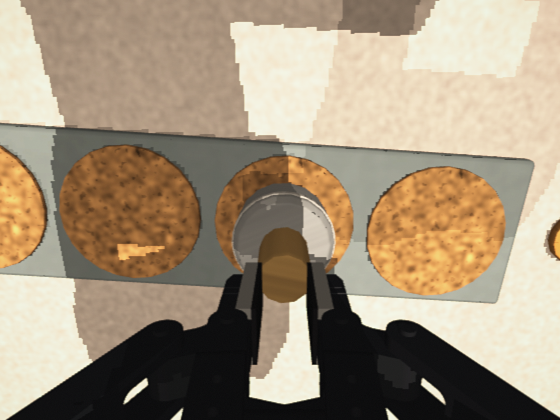

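>>> {"fn": "carry_out", "kwargs": {"targets": [{"grip":0,"tx":0,"ty":0,"tz":0.0015,"spin":0},{"grip":0,"tx":0,"ty":0,"tz":0.0005,"spin":0},{"grip":0,"tx":0,"ty":0,"tz":0,"spin":0}]}}

```text
time: 5.98
eef_pos: [0.6255, 0.0706, 0.0728]
orientation: [-3.142, -0.0, -3.142]
force: [0.8, -0.1, -1.5]
grip_width: 0.0184
```

>>> {"fn": "carry_out", "kwargs": {"targets": [{"grip":0,"tx":0,"ty":0,"tz":0.0015,"spin":0},{"grip":0,"tx":0,"ty":0,"tz":0.0005,"spin":0},{"grip":0,"tx":0,"ty":0,"tz":0,"spin":0}]}}

```text
time: 6.23
eef_pos: [0.6257, 0.0706, 0.071]
orientation: [-3.142, 0.0, -3.142]
force: [0.1, 0.5, -1.1]
grip_width: 0.0185
```

>>> {"fn": "carry_out", "kwargs": {"targets": [{"grip":0,"tx":0,"ty":0,"tz":0.001,"spin":0},{"grip":0,"tx":0,"ty":0,"tz":0,"spin":0},{"grip":0,"tx":0,"ty":0,"tz":0,"spin":0}]}}

```text
time: 6.48
eef_pos: [0.6259, 0.0704, 0.0708]
orientation: [-3.141, 0.001, 3.142]
force: [-0.6, -0.7, 4.8]
grip_width: 0.0183
```

Contact at TCP z 0.071, so it did not slip. Release and retreat.

>>> {"fn": "carry_out", "kwargs": {"targets": [{"grip":1,"tx":0,"ty":0,"tz":-0.001,"spin":0},{"grip":1,"tx":0,"ty":0,"tz":0,"spin":0},{"grip":1,"tx":0,"ty":0,"tz":0,"spin":0},{"grip":1,"tx":0,"ty":0,"tz":0,"spin":0},{"grip":1,"tx":0,"ty":0,"tz":-0.03,"spin":0},{"grip":1,"tx":0,"ty":0,"tz":-0.03,"spin":0},{"grip":1,"tx":0,"ty":0,"tz":-0.03,"spin":0},{"grip":1,"tx":0,"ty":0,"tz":0,"spin":0}]}}

```text
time: 7.15
eef_pos: [0.6279, 0.0706, 0.1672]
orientation: [-3.141, 0.011, -3.141]
force: [0.7, 0.2, 0.9]
grip_width: 0.0854
```

>>> {"fn": "carry_out", "kwargs": {"targets": [{"grip":1,"tx":0,"ty":0,"tz":0,"spin":0}]}}

```text
time: 7.23
eef_pos: [0.6262, 0.0706, 0.1624]
orientation: [-3.141, 0.003, -3.141]
force: [-0.3, -0.3, -0.4]
grip_width: 0.0858
```

```bash
python3 look.py pics/w7.png;python3 -c "
from h import *
b=grab_frame('scene');cv2.imwrite('pics/s7.png',cv2.resize(b[200:320,220:370],None,fx=4,fy=4))"
```

```text
[[-1.     -0.0001  0.0033  0.6262]
 [-0.0001  1.     -0.0002  0.0706]
 [-0.0033 -0.0002 -1.      0.1624]
 [ 0.      0.      0.      1.    ]]
[ 3.1416 -0.0001 -3.1415] 7.2833
```

View pics/w7.png

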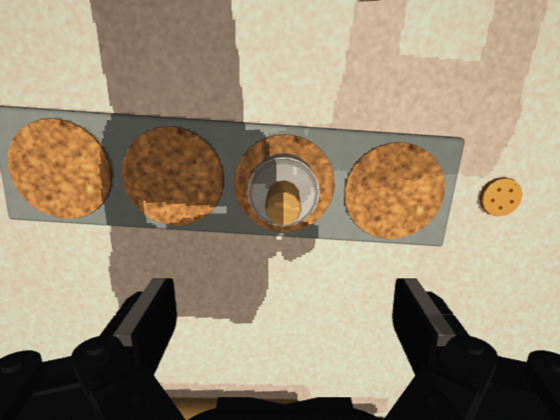

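View pics/s7.png

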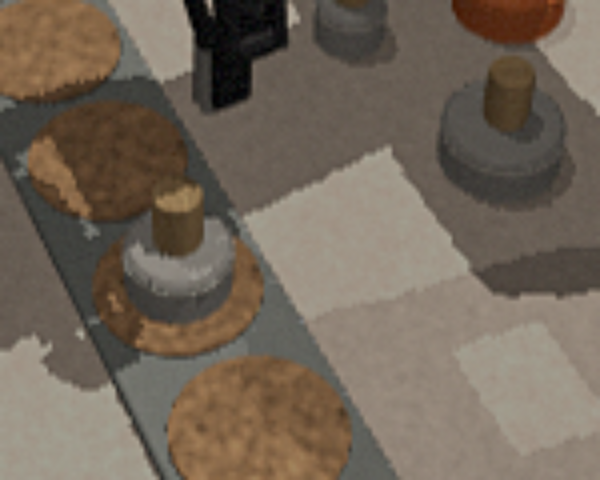

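```bash
cat > ov.py <<'E'
from h import *
from scipy.spatial.transform import Rotation as R
def circ(im,cam,c,r,z,col,T=None,s=1,o=(0,0)):
    q=np.array([proj(cam,[c[0]+r*np.cos(t),c[1]+r*np.sin(t),z],T) for t in np.linspace(0,6.2832,90)])
    q=(q-o+.5)*s-.5
    cv2.polylines(im,[np.int32((q*8).round())],True,col,1,cv2.LINE_AA,3)
def TT(p,e):
    T=np.eye(4);T[:3,:3]=R.from_euler("xyz",e).as_matrix();T[:3,3]=p;return T
def crop(im,x0,x1,y0,y1,s): return cv2.resize(im[y0:y1,x0:x1],None,fx=s,fy=s,interpolation=cv2.INTER_CUBIC)
E
python3 - <<'E'
from ov import *
im=cv2.imread("pics/w7.png");T=TT([.6262,.0706,.1624],[3.1416,-.0001,-3.1415])
x0,x1,y0,y1,s=0,520,110,250,1.5
x0,x1,s=210,470,3
c=crop(im,x0,x1,y0,y1,s)
k=dict(T=T,s=s,o=(x0,y0))
circ(c,"wrist",(.6237,.0706),.041,.014,(0,255,0),**k)
circ(c,"wrist",(.6295,.160),.041,.014,(0,255,0),**k)
circ(c,"wrist",(.6245,.0706),.026,.044,(0,0,255),**k)
circ(c,"wrist",(.6245,.0706),.012,.078,(255,0,0),**k)
cv2.imwrite("pics/w7c.png",c)
E
```

```text
(no output)
```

View pics/w7c.png

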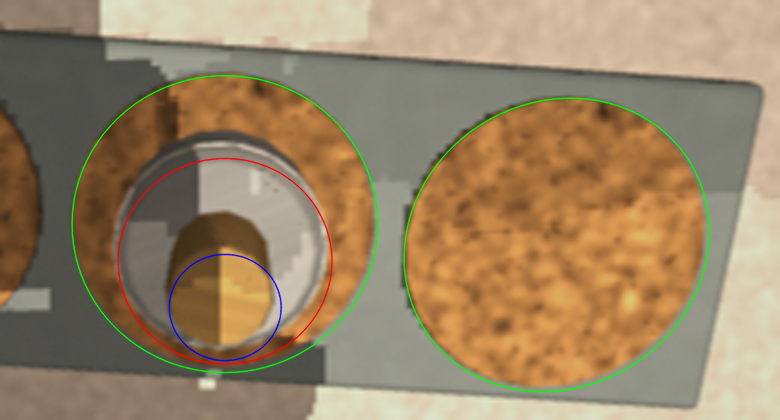

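Both views show cutter_52 standing, roughly 3 mm toward the robot from the mat centre. I'll move over cutter_64 and check the placement from the top camera on the way.

>>> {"fn": "carry_out", "kwargs": {"targets": [{"grip":1,"tx":0.032,"ty":0,"tz":0,"spin":0},{"grip":1,"tx":0.04,"ty":-0.001,"tz":0,"spin":0},{"grip":1,"tx":0.04,"ty":-0.001,"tz":0,"spin":0},{"grip":1,"tx":0.04,"ty":-0.001,"tz":0,"spin":0},{"grip":1,"tx":0.04,"ty":0,"tz":0,"spin":0},{"grip":1,"tx":0,"ty":0,"tz":0,"spin":0},{"grip":1,"tx":0,"ty":0,"tz":0,"spin":0},{"grip":1,"tx":0,"ty":0,"tz":0,"spin":0}]}}

```text
time: 8.0
eef_pos: [0.4341, 0.0675, 0.1606]
orientation: [3.142, -0.0, 3.141]
force: [0.2, 0.3, -0.0]
grip_width: 0.0853
```

```bash
python3 look.py pics/w8.png;python3 - <<'E'
from ov import *
im=grab_frame("top");cv2.imwrite("pics/t8.png",im)
x0,x1,y0,y1,s=190,350,145,210,5
c=crop(im,x0,x1,y0,y1,s)
cv2.imwrite("pics/t8c.png",c)
E
```

```text
[[-1.      0.0001 -0.0001  0.4341]
 [ 0.0001  1.      0.      0.0675]
 [ 0.0001  0.     -1.      0.1606]
 [ 0.      0.      0.      1.    ]]
[-3.1416  0.0001  3.1415] 8.05
```

View pics/t8c.png

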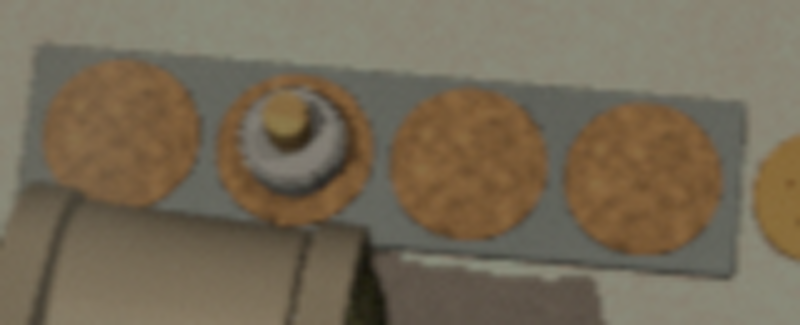

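View pics/w8.png

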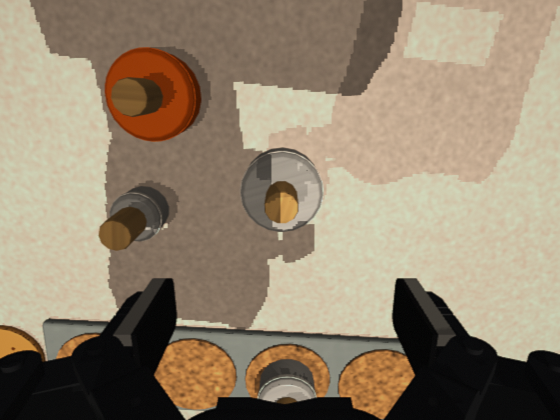

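Run:
```python
from ov import *
im=cv2.imread("pics/t8.png")
x0,x1,y0,y1,s=215,275,150,200,10
c=crop(im,x0,x1,y0,y1,s);k=dict(s=s,o=(x0,y0))
c=cv2.convertScaleAbs(c,alpha=1.6)
m=(.6199,.0692)
circ(c,"top",m,.041,.014,(0,255,0),**k)
d=(m[0]-.002,m[1]-.001)
circ(c,"top",d,.026,.044,(0,0,255),**k)
circ(c,"top",d,.012,.078,(255,0,0),**k)
cv2.imwrite("pics/t8d.png",c)
im=cv2.imread("pics/w8.png");T=TT([.4341,.0675,.1606],[-3.1416,.0001,3.1415])
x0,x1,y0,y1,s=230,340,135,245,5
c=crop(im,x0,x1,y0,y1,s);k=dict(s=s,o=(x0,y0),T=T)
circ(c,"wrist",(.4341,.0675),.032,.03,(0,0,255),**k)
circ(c,"wrist",(.4341,.0675),.012,.064,(255,0,0),**k)
cv2.imwrite("pics/w8c.png",c)
```

```text
(no output)
```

View pics/t8d.png

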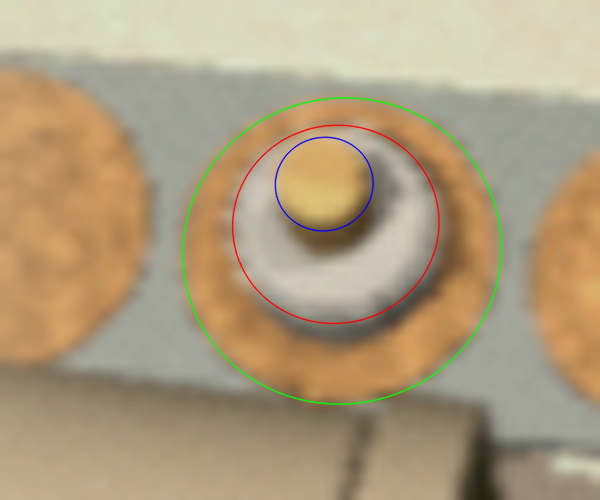

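View pics/w8c.png

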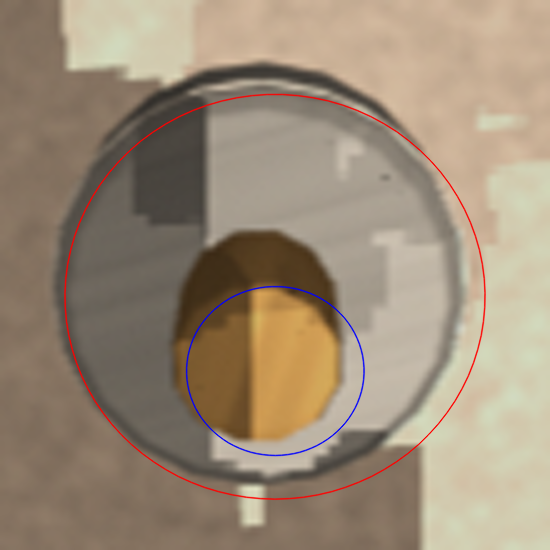

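Run:
```python
from ov import *
np.set_printoptions(precision=4,suppress=True)
T=TT([.451,.2469,.1574],[3.1415,.0003,-3.1411])
print(ray("wrist",(285.5,198.6),.03,T),ray("wrist",(286.2,216.2),.064,T))
```

```text
[0.4528 0.2477 0.03  ] [0.4551 0.248  0.064 ]
```

>>> {"fn": "carry_out", "kwargs": {"force": 50, "targets": [{"grip":1,"tx":0.0015,"ty":-0.002,"tz":0.035,"spin":0},{"grip":1,"tx":0,"ty":0,"tz":0.036,"spin":0},{"grip":1,"tx":0,"ty":0,"tz":0.034,"spin":0},{"grip":1,"tx":0,"ty":0,"tz":0,"spin":0},{"grip":1,"tx":0,"ty":0,"tz":0,"spin":0},{"grip":0,"tx":0,"ty":0,"tz":0,"spin":0},{"grip":0,"tx":0,"ty":0,"tz":0,"spin":0},{"grip":0,"tx":0,"ty":0,"tz":0,"spin":0}]}}

```text
time: 8.77
eef_pos: [0.4331, 0.0655, 0.0574]
orientation: [-3.141, 0.003, -3.141]
force: [-0.7, -0.5, 0.0]
grip_width: 0.0516
```

>>> {"fn": "carry_out", "kwargs": {"targets": [{"grip":0,"tx":0,"ty":0,"tz":0,"spin":0},{"grip":0,"tx":0,"ty":0,"tz":0,"spin":0},{"grip":0,"tx":0,"ty":0,"tz":0,"spin":0},{"grip":0,"tx":0,"ty":0,"tz":0,"spin":0},{"grip":0,"tx":0,"ty":0,"tz":0,"spin":0}]}}

```text
time: 9.18
eef_pos: [0.4325, 0.0655, 0.0568]
orientation: [-3.141, 0.002, -3.141]
force: [-1.9, -1.1, 9.1]
grip_width: 0.02
```

>>> {"fn": "carry_out", "kwargs": {"targets": [{"grip":0,"tx":0,"ty":0,"tz":-0.02,"spin":0},{"grip":0,"tx":0,"ty":0,"tz":-0.033,"spin":0},{"grip":0,"tx":-0.031,"ty":-0.014,"tz":0,"spin":0},{"grip":0,"tx":-0.031,"ty":-0.014,"tz":0,"spin":0},{"grip":0,"tx":-0.031,"ty":-0.014,"tz":0,"spin":0},{"grip":0,"tx":-0.031,"ty":-0.014,"tz":0,"spin":0},{"grip":0,"tx":-0.031,"ty":-0.014,"tz":0,"spin":0},{"grip":0,"tx":-0.031,"ty":-0.014,"tz":0,"spin":0}]}}

```text
time: 9.85
eef_pos: [0.6193, -0.0192, 0.109]
orientation: [3.142, -0.0, 3.142]
force: [-0.1, 0.2, -0.5]
grip_width: 0.0201
```

>>> {"fn": "carry_out", "kwargs": {"targets": [{"grip":0,"tx":0,"ty":0,"tz":0,"spin":0},{"grip":0,"tx":0,"ty":0,"tz":0,"spin":0},{"grip":0,"tx":0,"ty":0,"tz":0.015,"spin":0},{"grip":0,"tx":0,"ty":0,"tz":0.014,"spin":0},{"grip":0,"tx":0,"ty":0,"tz":0,"spin":0},{"grip":0,"tx":0,"ty":0,"tz":0,"spin":0}]}}

```text
time: 10.35
eef_pos: [0.6171, -0.0178, 0.0799]
orientation: [3.141, -0.002, -3.141]
force: [0.2, -0.1, -1.2]
grip_width: 0.0199
```

```bash
python3 look.py pics/w9.png
```

```text
[[-1.     -0.0006 -0.0018  0.6171]
 [-0.0006  1.      0.0005 -0.0178]
 [ 0.0018  0.0005 -1.      0.0799]
 [ 0.      0.      0.      1.    ]]
[ 3.1416  0.     -3.1412] 10.4
```

View pics/w9.png

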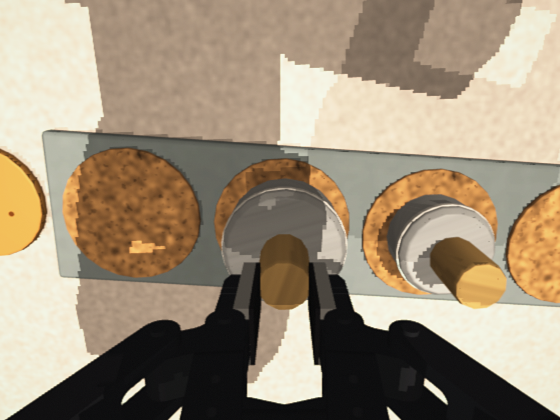

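>>> {"fn": "carry_out", "kwargs": {"targets": [{"grip":0,"tx":-0.001,"ty":-0.001,"tz":0.003,"spin":0},{"grip":0,"tx":0,"ty":0,"tz":0.003,"spin":0},{"grip":0,"tx":0,"ty":0,"tz":0.0015,"spin":0},{"grip":0,"tx":0,"ty":0,"tz":0.001,"spin":0},{"grip":0,"tx":0,"ty":0,"tz":0,"spin":0},{"grip":0,"tx":0,"ty":0,"tz":0,"spin":0}]}}

```text
time: 10.9
eef_pos: [0.6191, -0.0194, 0.0714]
orientation: [3.142, -0.0, -3.142]
force: [-0.9, -0.7, -0.6]
grip_width: 0.0199
```

>>> {"fn": "carry_out", "kwargs": {"targets": [{"grip":0,"tx":0.001,"ty":0.0005,"tz":0,"spin":0},{"grip":0,"tx":0,"ty":0,"tz":0.001,"spin":0},{"grip":0,"tx":0,"ty":0,"tz":0,"spin":0},{"grip":0,"tx":0,"ty":0,"tz":0,"spin":0}]}}

```text
time: 11.23
eef_pos: [0.6181, -0.019, 0.071]
orientation: [-3.141, 0.0, -3.141]
force: [-2.9, -0.6, 6.1]
grip_width: 0.0197
```

Contact at 6 N. Release, rise and check.

>>> {"fn": "carry_out", "kwargs": {"targets": [{"grip":1,"tx":0,"ty":0,"tz":-0.001,"spin":0},{"grip":1,"tx":0,"ty":0,"tz":0,"spin":0},{"grip":1,"tx":0,"ty":0,"tz":0,"spin":0},{"grip":1,"tx":0,"ty":0,"tz":0,"spin":0},{"grip":1,"tx":0,"ty":0,"tz":-0.03,"spin":0},{"grip":1,"tx":0,"ty":0,"tz":-0.03,"spin":0},{"grip":1,"tx":0,"ty":0,"tz":-0.03,"spin":0},{"grip":1,"tx":0,"ty":0,"tz":0,"spin":0}]}}

```text
time: 11.9
eef_pos: [0.6204, -0.0193, 0.1675]
orientation: [-3.139, 0.01, -3.141]
force: [0.3, 0.2, 1.0]
grip_width: 0.0855
```

>>> {"fn": "carry_out", "kwargs": {"targets": [{"grip":1,"tx":0,"ty":0,"tz":0,"spin":0},{"grip":1,"tx":0,"ty":0,"tz":0,"spin":0}]}}

```text
time: 12.07
eef_pos: [0.6177, -0.0188, 0.1605]
orientation: [3.141, -0.001, -3.142]
force: [-0.5, -0.2, -0.1]
grip_width: 0.0856
```

```bash
python3 look.py pics/w10.png
python3 - <<'E'
from ov import *
im=cv2.imread("pics/w10.png");T=np.load("T.npy")
x0,x1,y0,y1,s=120,460,110,260,2.3
c=crop(im,x0,x1,y0,y1,s)
k=dict(T=T,s=s,o=(x0,y0))
for m in((.6237,.0706),(.6179,-.0186),(.6122,-.1077)): circ(c,"wrist",m,.041,.014,(0,255,0),**k)
for m,r in (((.6237,.0706),.026),((.6179,-.0186),.032)):
    circ(c,"wrist",m,r,.044,(0,0,255),**k)
    circ(c,"wrist",m,.011,.078,(255,0,0),**k)
cv2.imwrite("pics/w10c.png",c)
E
```

```text
[[-1.     -0.     -0.0014  0.6177]
 [-0.      1.      0.0004 -0.0188]
 [ 0.0014  0.0004 -1.      0.1605]
 [ 0.      0.      0.      1.    ]]
[ 3.141  -0.0024 -3.1415] 12.1167
```

View pics/w10c.png

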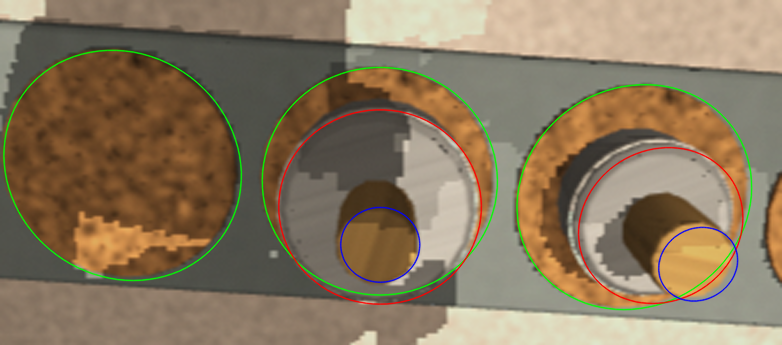

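Cutter_64 sits within about 1 mm. Cutter_52 is about 2–3 mm off, so I'll regrasp it and shift it.

>>> {"fn": "carry_out", "kwargs": {"targets": [{"grip":1,"tx":-0.001,"ty":0.03,"tz":0,"spin":0},{"grip":1,"tx":-0.001,"ty":0.03,"tz":0,"spin":0},{"grip":1,"tx":-0.001,"ty":0.028,"tz":0,"spin":0},{"grip":1,"tx":0,"ty":0,"tz":0,"spin":0},{"grip":1,"tx":0,"ty":0,"tz":0.03,"spin":0},{"grip":1,"tx":0,"ty":0,"tz":0.03,"spin":0},{"grip":1,"tx":0,"ty":0,"tz":0.028,"spin":0},{"grip":1,"tx":0,"ty":0,"tz":0,"spin":0}]}}

```text
time: 12.78
eef_pos: [0.6177, 0.0689, 0.067]
orientation: [3.141, -0.012, 3.141]
force: [0.0, 0.3, -0.6]
grip_width: 0.0853
```

>>> {"fn": "carry_out", "kwargs": {"targets": [{"grip":0,"tx":0,"ty":0,"tz":0,"spin":0},{"grip":0,"tx":0,"ty":0,"tz":0,"spin":0},{"grip":0,"tx":0,"ty":0,"tz":0,"spin":0},{"grip":0,"tx":0,"ty":0,"tz":0,"spin":0},{"grip":0,"tx":0,"ty":0,"tz":0,"spin":0},{"grip":0,"tx":0,"ty":0,"tz":0,"spin":0},{"grip":0,"tx":0,"ty":0,"tz":0,"spin":0},{"grip":0,"tx":0,"ty":0,"tz":0,"spin":0}]}}

```text
time: 13.45
eef_pos: [0.6218, 0.0691, 0.0747]
orientation: [-3.141, 0.003, -3.142]
force: [-0.7, 0.3, 6.9]
grip_width: 0.0004
```

>>> {"fn": "carry_out", "kwargs": {"targets": [{"grip":0,"tx":0,"ty":0,"tz":-0.005,"spin":0},{"grip":0,"tx":-0.0025,"ty":0.0015,"tz":0,"spin":0},{"grip":0,"tx":0,"ty":0,"tz":0,"spin":0},{"grip":0,"tx":0,"ty":0,"tz":0,"spin":0}]}}

```text
time: 13.78
eef_pos: [0.6236, 0.0707, 0.0782]
orientation: [3.142, -0.0, -3.141]
force: [0.4, -0.8, 0.1]
grip_width: -0.0003
```

The fingers shut completely, so the grasp missed. I'll look before moving again.

```bash
python3 look.py pics/w11.png; python3 -c "
from h import *
b=grab_frame('scene');cv2.imwrite('pics/s11.png',cv2.resize(b[180:320,220:370],None,fx=4,fy=4))"
```

```text
[[-1.     -0.0002 -0.0004  0.6236]
 [-0.0002  1.      0.      0.0707]
 [ 0.0004  0.     -1.      0.0782]
 [ 0.      0.      0.      1.    ]]
[ 3.1416 -0.0006 -3.1414] 13.8333
```

View pics/w11.png

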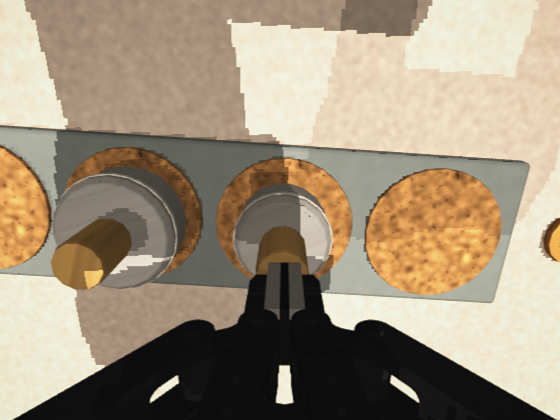

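View pics/s11.png

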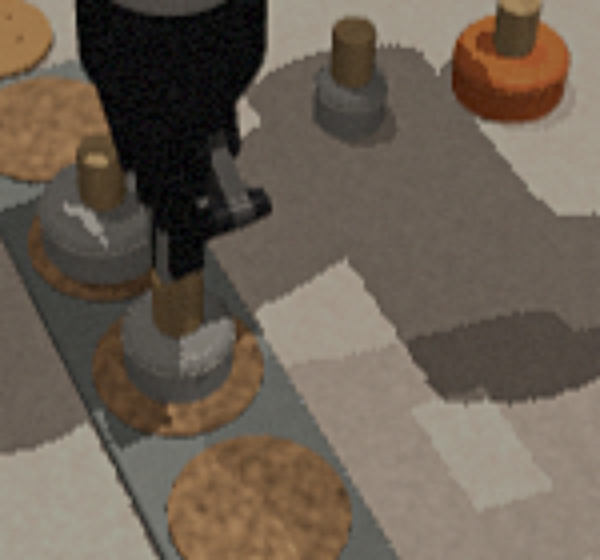

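Run:
```python
from ov import *
T=np.load("T.npy")
for z in(.058,.061,.07,.078,.085): 
    p=[.6236,.0707,z];a=proj("scene",p)+[0,3];print(z,(a-[220,180])*4,proj("wrist",p,T))
im=cv2.imread("pics/w11.png");cv2.imwrite("pics/w11c.png",crop(im,220,350,170,300,4.5))
im=cv2.imread("pics/s11.png");cv2.imwrite("pics/s11c.png",crop(im,80,290,130,420,2))
```

```text
0.058 [174.94696942 309.52105931] [284.83941442 257.61232878]
0.061 [174.86295044 305.20256897] [284.85169101 260.32740288]
0.07 [174.60830959 292.11428842] [284.89099393 269.01957957]
0.078 [174.3786524  280.31014256] [284.92940905 277.51541255]
0.085 [174.17509395 269.84744551] [284.96610223 285.6304235 ]
```

View pics/w11c.png

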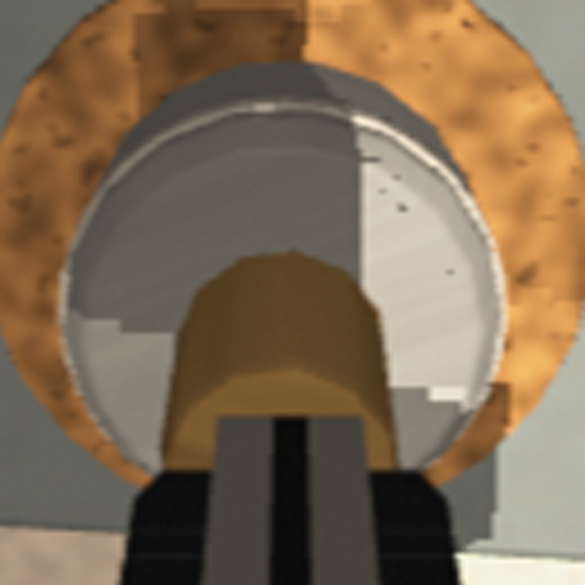

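View pics/s11c.png

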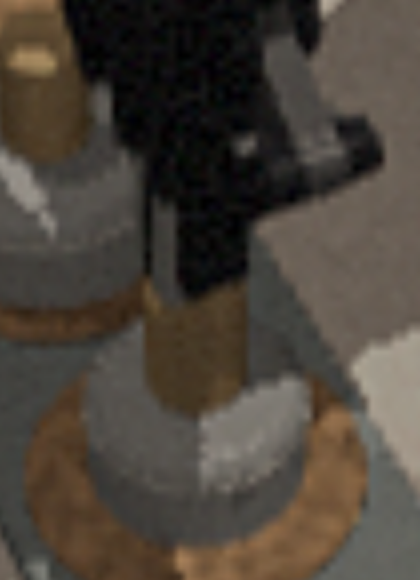

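Run:
```python
from ov import *
np.set_printoptions(precision=1,suppress=True)
T=np.eye(4)
for z in(-.012,-.006,0,.006,.012,.017):
  print(z,[proj("wrist",np.array([x,0,z]),T) for x in(.011,-.011)], proj("wrist",np.array([.011,.0425,z]),T))
```

```text
-0.012 [array([284.9, 267.3]), array([284.9, 315.8])] [393.3 267.3]
-0.006 [array([284.9, 260.6]), array([284.9, 307.7])] [389.2 260.6]
0 [array([284.8, 254.4]), array([284.8, 300.1])] [385.4 254.4]
0.006 [array([284.8, 248.6]), array([284.8, 293. ])] [381.9 248.6]
0.012 [array([284.8, 243.2]), array([284.8, 286.4])] [378.6 243.2]
0.017 [array([284.8, 239. ]), array([284.8, 281.2])] [376.  238.9]
```

The shut fingers sat on top of knob 52, which still stands. So the tips are higher relative to the TCP than I assumed, and my earlier grasps held only the top few mm of the knob. I'll rise, half open, go lower and look.

>>> {"fn": "carry_out", "kwargs": {"targets": [{"grip":0,"tx":0,"ty":0,"tz":-0.03,"spin":0},{"grip":0.6,"tx":0.0025,"ty":-0.001,"tz":0,"spin":0},{"grip":0.6,"tx":0,"ty":0,"tz":0,"spin":0},{"grip":0.6,"tx":0,"ty":0,"tz":0,"spin":0},{"grip":0.6,"tx":0,"ty":0,"tz":0.02,"spin":0},{"grip":0.6,"tx":0,"ty":0,"tz":0.02,"spin":0},{"grip":0.6,"tx":0,"ty":0,"tz":0.004,"spin":0},{"grip":0.6,"tx":0,"ty":0,"tz":0,"spin":0}]}}

```text
time: 14.55
eef_pos: [0.6201, 0.0697, 0.0625]
orientation: [3.141, -0.004, -3.142]
force: [-0.7, -0.2, 0.6]
grip_width: 0.0513
```

```bash
python3 look.py pics/w12.png; python3 -c "
from h import *
b=grab_frame('scene');a=cv2.resize(b[200:300,220:320],None,fx=4,fy=4)
c=cv2.imread('pics/w12.png');c=cv2.resize(c[150:350,190:390],None,fx=2,fy=2)
cv2.imwrite('pics/s12.png',np.hstack([a,c]))"
```

```text
[[-1.     -0.     -0.0042  0.6201]
 [-0.      1.      0.0003  0.0697]
 [ 0.0042  0.0003 -1.      0.0625]
 [ 0.      0.      0.      1.    ]]
[ 3.1414 -0.0017 -3.1416] 14.6
```

View pics/s12.png

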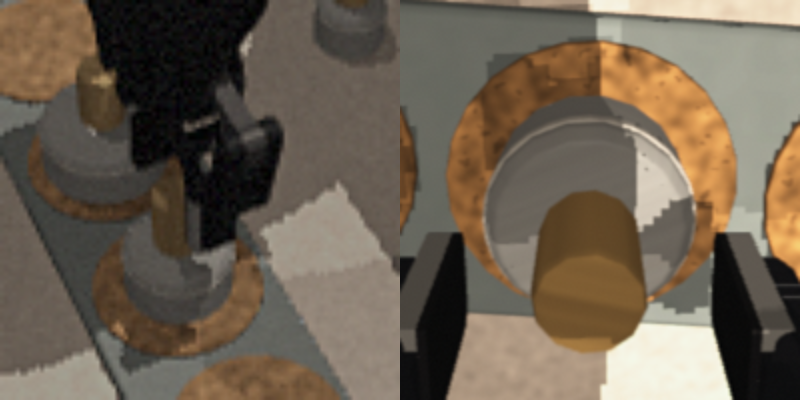

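```bash
python3 - <<'E'
from ov import *
np.set_printoptions(precision=1,suppress=True)
for x in(.609,.620,.631):
  for z in(.045,.055,.065,.075):
    print(x,z,(proj("scene",[x,.0697+.0257,z])+[0,3]-[220,200])*4)
E
python3 -c "
from h import *
b=grab_frame('scene');cv2.imwrite('pics/s12b.png',cv2.resize(b[220:290,235:305],None,fx=8,fy=8,interpolation=cv2.INTER_CUBIC))"
```

```text
0.609 0.045 [228.6 273. ]
0.609 0.055 [228.7 258.9]
0.609 0.065 [228.9 244.5]
0.609 0.075 [229.1 229.8]
0.62 0.045 [207.3 281.9]
0.62 0.055 [207.3 267.8]
0.62 0.065 [207.3 253.4]
0.62 0.075 [207.3 238.8]
0.631 0.045 [185.9 290.9]
0.631 0.055 [185.7 276.8]
0.631 0.065 [185.5 262.4]
0.631 0.075 [185.3 247.8]
```

View pics/s12b.png

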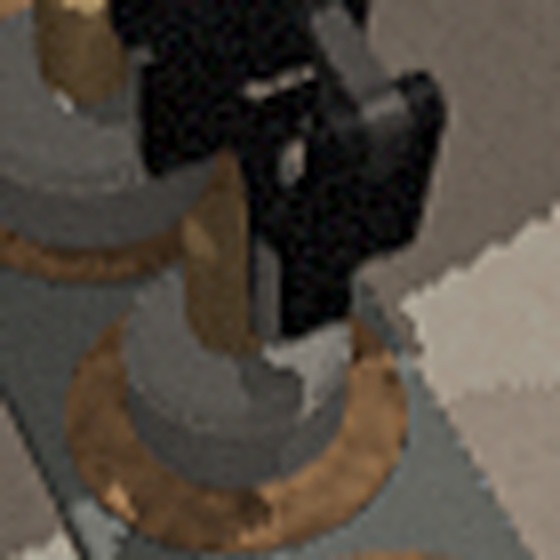

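The scene crop puts the fingertips at z≈0.073 with the TCP at 0.0625, about 10 mm behind it at this opening. I'll go 15 mm lower and close.

>>> {"fn": "carry_out", "kwargs": {"force": 40, "targets": [{"grip":0.6,"tx":0,"ty":0,"tz":0.005,"spin":0},{"grip":0.6,"tx":0,"ty":0,"tz":0.005,"spin":0},{"grip":0.6,"tx":0,"ty":0,"tz":0.005,"spin":0},{"grip":0.6,"tx":0,"ty":0,"tz":0,"spin":0},{"grip":0,"tx":0,"ty":0,"tz":0,"spin":0},{"grip":0,"tx":0,"ty":0,"tz":0,"spin":0},{"grip":0,"tx":0,"ty":0,"tz":0,"spin":0},{"grip":0,"tx":0,"ty":0,"tz":0,"spin":0}]}}

```text
time: 15.37
eef_pos: [0.6213, 0.0696, 0.0497]
orientation: [3.142, 0.001, -3.142]
force: [0.6, 0.2, 0.7]
grip_width: 0.0228
```

>>> {"fn": "carry_out", "kwargs": {"targets": [{"grip":0,"tx":0,"ty":0,"tz":0,"spin":0},{"grip":0,"tx":0,"ty":0,"tz":0,"spin":0}]}}

```text
time: 15.53
eef_pos: [0.6213, 0.0696, 0.0497]
orientation: [-3.142, 0.001, -3.141]
force: [0.3, 0.2, 1.1]
grip_width: 0.0225
```

```bash
python3 look.py pics/w13.png; python3 -c "
from h import *
b=grab_frame('scene');a=cv2.resize(b[200:300,220:320],None,fx=4,fy=4)
c=cv2.imread('pics/w13.png');c=cv2.resize(c[150:350,190:390],None,fx=2,fy=2)
cv2.imwrite('pics/s13.png',np.hstack([a,c]))"
```

```text
[[-1.     -0.0001  0.0007  0.6213]
 [-0.0001  1.     -0.      0.0696]
 [-0.0007 -0.     -1.      0.0497]
 [ 0.      0.      0.      1.    ]]
[ 3.1416  0.0006 -3.1415] 15.5833
```

View pics/s13.png

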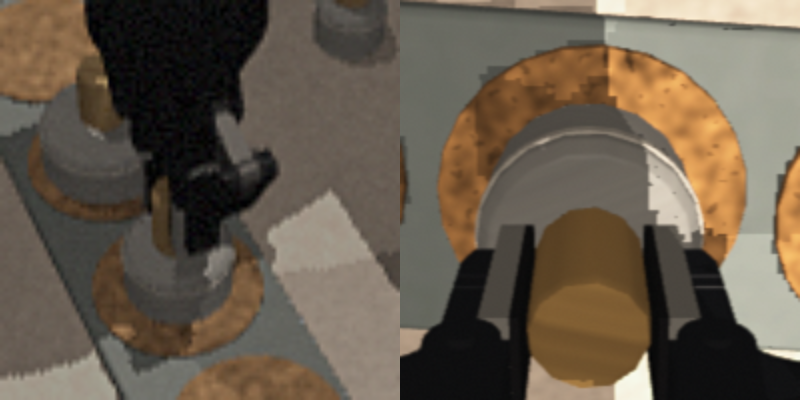

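>>> {"fn": "carry_out", "kwargs": {"targets": [{"grip":0,"tx":0,"ty":0,"tz":-0.004,"spin":0},{"grip":0,"tx":-0.0025,"ty":0.0005,"tz":0,"spin":0},{"grip":0,"tx":0,"ty":0,"tz":0,"spin":0},{"grip":0,"tx":0,"ty":0,"tz":0,"spin":0}]}}

```text
time: 15.97
eef_pos: [0.6236, 0.0701, 0.0533]
orientation: [-3.142, -0.0, -3.142]
force: [0.9, -0.0, -1.0]
grip_width: 0.0225
```

>>> {"fn": "carry_out", "kwargs": {"targets": [{"grip":0,"tx":0,"ty":0,"tz":0.002,"spin":0},{"grip":0,"tx":0,"ty":0,"tz":0.0025,"spin":0},{"grip":0,"tx":0,"ty":0,"tz":0,"spin":0},{"grip":0,"tx":0,"ty":0,"tz":0,"spin":0}]}}

```text
time: 16.3
eef_pos: [0.6238, 0.0701, 0.0497]
orientation: [-3.141, 0.001, -3.141]
force: [-1.9, -0.3, 6.6]
grip_width: 0.0225
```

>>> {"fn": "carry_out", "kwargs": {"targets": [{"grip":0.6,"tx":0,"ty":0,"tz":-0.0005,"spin":0},{"grip":0.6,"tx":0,"ty":0,"tz":0,"spin":0},{"grip":0.6,"tx":0,"ty":0,"tz":0,"spin":0},{"grip":0.6,"tx":0,"ty":0,"tz":-0.03,"spin":0},{"grip":0.6,"tx":0,"ty":0,"tz":-0.04,"spin":0},{"grip":0.6,"tx":0,"ty":0,"tz":-0.04,"spin":0},{"grip":0.6,"tx":0,"ty":0,"tz":0,"spin":0},{"grip":0.6,"tx":0,"ty":0,"tz":0,"spin":0}]}}

```text
time: 16.97
eef_pos: [0.6244, 0.07, 0.1616]
orientation: [-3.141, 0.005, -3.142]
force: [-1.0, 0.3, -1.1]
grip_width: 0.0511
```

```bash
python3 look.py pics/w14.png
python3 - <<'E'
from ov import *
im=cv2.imread("pics/w14.png");T=np.load("T.npy")
x0,x1,y0,y1,s=120,460,110,260,2.3
c=crop(im,x0,x1,y0,y1,s)
k=dict(T=T,s=s,o=(x0,y0))
for m in((.6237,.0706),(.6179,-.0186),(.6122,-.1077)): circ(c,"wrist",m,.041,.014,(0,255,0),**k)
for m,r in (((.6237,.0706),.026),((.6179,-.0186),.032)):
    circ(c,"wrist",m,r,.044,(0,0,255),**k)
    circ(c,"wrist",m,.011,.078,(255,0,0),**k)
cv2.imwrite("pics/w14c.png",c)
E
```

```text
[[-1.     -0.0001  0.0048  0.6244]
 [-0.0001  1.     -0.0004  0.07  ]
 [-0.0048 -0.0004 -1.      0.1616]
 [ 0.      0.      0.      1.    ]]
[-3.1416  0.0005  3.1416] 17.0167
```

View pics/w14c.png

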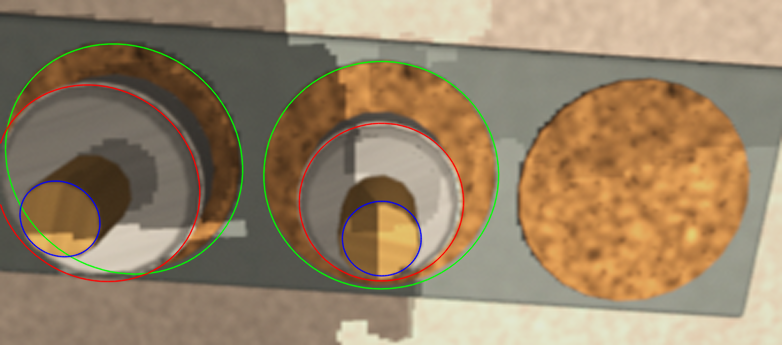

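Cutter_52 is now concentric with its mat. On to cutter_40.

>>> {"fn": "carry_out", "kwargs": {"targets": [{"grip":0.6,"tx":0.0285,"ty":-0.02,"tz":0,"spin":0},{"grip":0.6,"tx":0.0285,"ty":-0.02,"tz":0,"spin":0},{"grip":0.6,"tx":0.0285,"ty":-0.02,"tz":0,"spin":0},{"grip":0.6,"tx":0.0285,"ty":-0.02,"tz":0,"spin":0},{"grip":0.6,"tx":0.0285,"ty":-0.02,"tz":0,"spin":0},{"grip":0.6,"tx":0.0285,"ty":-0.02,"tz":0,"spin":0},{"grip":0.6,"tx":0,"ty":0,"tz":0,"spin":0},{"grip":0.6,"tx":0,"ty":0,"tz":0,"spin":0}]}}

```text
time: 17.68
eef_pos: [0.4514, -0.0504, 0.1585]
orientation: [3.141, -0.002, 3.139]
force: [-0.2, 0.6, 0.0]
grip_width: 0.0515
```

>>> {"fn": "carry_out", "kwargs": {"targets": [{"grip":0.6,"tx":0,"ty":0,"tz":0.02,"spin":0},{"grip":0.6,"tx":0,"ty":0,"tz":0,"spin":0},{"grip":0.6,"tx":0,"ty":0,"tz":0,"spin":0}]}}

```text
time: 17.93
eef_pos: [0.4526, -0.0493, 0.1385]
orientation: [3.14, -0.003, -3.141]
force: [-0.1, 0.8, -0.2]
grip_width: 0.0511
```

```bash
python3 look.py pics/w15.png
python3 - <<'E'
from ov import *
im=cv2.imread("pics/w15.png");T=np.load("T.npy");p=T[:2,3]
x0,x1,y0,y1,s=220,350,130,280,4
c=crop(im,x0,x1,y0,y1,s);k=dict(s=s,o=(x0,y0),T=T)
circ(c,"wrist",p,.020,.03,(0,0,255),**k)
circ(c,"wrist",p,.011,.064,(255,0,0),**k)
cv2.imwrite("pics/w15c.png",c)
E
```

```text
[[-1.     -0.0009 -0.0028  0.4526]
 [-0.0009  1.      0.0012 -0.0493]
 [ 0.0028  0.0012 -1.      0.1385]
 [ 0.      0.      0.      1.    ]]
[ 3.1411 -0.0012 -3.1407] 17.9833
```

View pics/w15c.png

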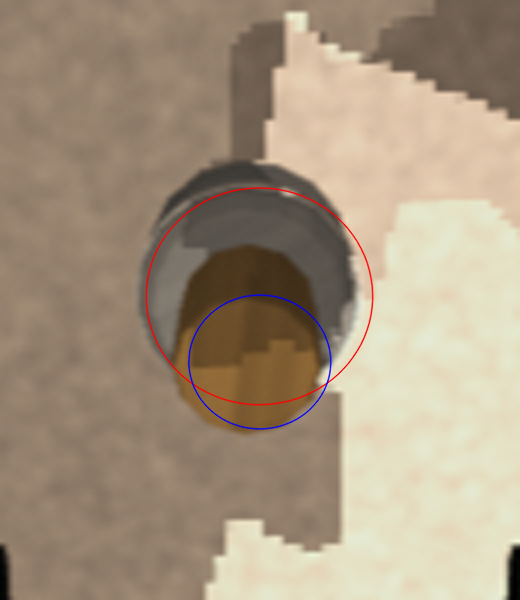

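View pics/w15.png

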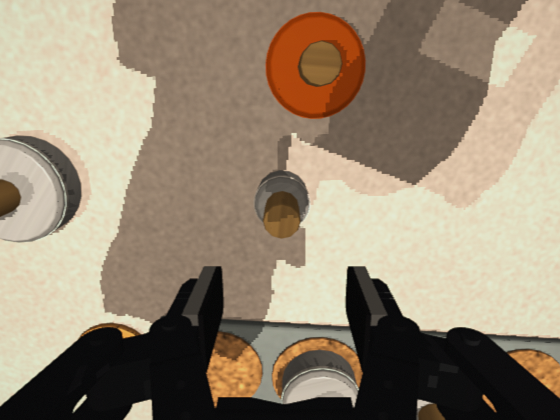

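>>> {"fn": "carry_out", "kwargs": {"targets": [{"grip":0.6,"tx":0,"ty":-0.002,"tz":0.03,"spin":0},{"grip":0.6,"tx":0,"ty":0,"tz":0.03,"spin":0},{"grip":0.6,"tx":0,"ty":0,"tz":0.025,"spin":0},{"grip":0.6,"tx":0,"ty":0,"tz":0.0125,"spin":0},{"grip":0.6,"tx":0,"ty":0,"tz":0.005,"spin":0},{"grip":0.6,"tx":0,"ty":0,"tz":0,"spin":0},{"grip":0,"tx":0,"ty":0,"tz":0,"spin":0},{"grip":0,"tx":0,"ty":0,"tz":0,"spin":0}]}}

```text
time: 18.65
eef_pos: [0.4534, -0.052, 0.038]
orientation: [-3.141, 0.002, -3.141]
force: [0.2, -0.6, 0.0]
grip_width: 0.0278
```

>>> {"fn": "carry_out", "kwargs": {"targets": [{"grip":0,"tx":0,"ty":0,"tz":0,"spin":0},{"grip":0,"tx":0,"ty":0,"tz":0,"spin":0},{"grip":0,"tx":0,"ty":0,"tz":0,"spin":0}]}}

```text
time: 18.9
eef_pos: [0.4534, -0.0521, 0.0379]
orientation: [-3.141, 0.002, -3.142]
force: [0.5, 0.7, 6.6]
grip_width: 0.023
```

>>> {"fn": "carry_out", "kwargs": {"targets": [{"grip":0,"tx":0,"ty":0,"tz":-0.02,"spin":0},{"grip":0,"tx":0,"ty":0,"tz":-0.035,"spin":0},{"grip":0,"tx":0,"ty":0,"tz":-0.035,"spin":0},{"grip":0,"tx":-0.022,"ty":0.0265,"tz":0,"spin":0},{"grip":0,"tx":-0.022,"ty":0.0265,"tz":0,"spin":0},{"grip":0,"tx":-0.022,"ty":0.0265,"tz":0,"spin":0},{"grip":0,"tx":-0.022,"ty":0.0265,"tz":0,"spin":0},{"grip":0,"tx":-0.022,"ty":0.0265,"tz":0,"spin":0}]}}

```text
time: 19.57
eef_pos: [0.5633, 0.0821, 0.1273]
orientation: [-3.141, 0.0, -3.142]
force: [0.4, -0.2, -0.4]
grip_width: 0.0227
```

>>> {"fn": "carry_out", "kwargs": {"targets": [{"grip":0,"tx":-0.022,"ty":0.0265,"tz":0,"spin":0},{"grip":0,"tx":-0.022,"ty":0.0265,"tz":0,"spin":0},{"grip":0,"tx":-0.022,"ty":0.0265,"tz":0,"spin":0},{"grip":0,"tx":0,"ty":0,"tz":0,"spin":0},{"grip":0,"tx":0,"ty":0,"tz":0.03,"spin":0},{"grip":0,"tx":0,"ty":0,"tz":0.03,"spin":0},{"grip":0,"tx":0,"ty":0,"tz":0,"spin":0},{"grip":0,"tx":0,"ty":0,"tz":0,"spin":0}]}}

```text
time: 20.23
eef_pos: [0.6279, 0.1599, 0.0664]
orientation: [-3.141, -0.003, 3.141]
force: [0.1, -0.3, -0.2]
grip_width: 0.0229
```

```bash
python3 look.py pics/w16.png
```

```text
[[-1.      0.0001 -0.003   0.6279]
 [ 0.0001  1.     -0.0003  0.1599]
 [ 0.003  -0.0003 -1.      0.0664]
 [ 0.      0.      0.      1.    ]]
[3.1416 0.0007 3.1414] 20.2833
```

View pics/w16.png

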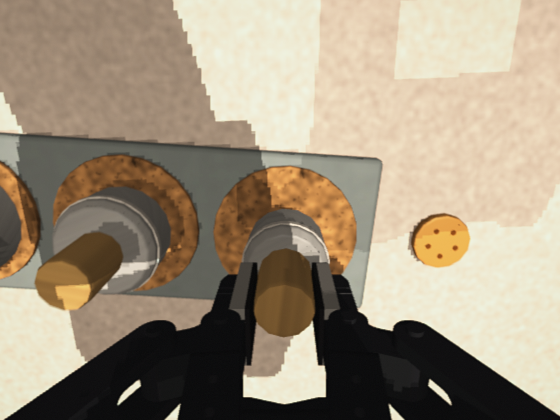

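>>> {"fn": "carry_out", "kwargs": {"targets": [{"grip":0,"tx":-0.001,"ty":0,"tz":0.005,"spin":0},{"grip":0,"tx":0,"ty":0,"tz":0.005,"spin":0},{"grip":0,"tx":0,"ty":0,"tz":0.003,"spin":0},{"grip":0,"tx":0,"ty":0,"tz":0,"spin":0},{"grip":0,"tx":0,"ty":0,"tz":0,"spin":0},{"grip":0,"tx":0,"ty":0,"tz":0,"spin":0}]}}

```text
time: 20.78
eef_pos: [0.6297, 0.1601, 0.0542]
orientation: [3.142, 0.0, -3.142]
force: [0.8, 0.4, -0.2]
grip_width: 0.0228
```

>>> {"fn": "carry_out", "kwargs": {"targets": [{"grip":0,"tx":0,"ty":0,"tz":0.0015,"spin":0},{"grip":0,"tx":0,"ty":0,"tz":0.0015,"spin":0},{"grip":0,"tx":0,"ty":0,"tz":0,"spin":0},{"grip":0,"tx":0,"ty":0,"tz":0,"spin":0}]}}

```text
time: 21.12
eef_pos: [0.63, 0.1602, 0.052]
orientation: [3.141, 0.002, -3.141]
force: [-1.6, -0.1, 6.5]
grip_width: 0.0221
```

>>> {"fn": "carry_out", "kwargs": {"targets": [{"grip":0.6,"tx":0,"ty":0,"tz":-0.0005,"spin":0},{"grip":0.6,"tx":0,"ty":0,"tz":0,"spin":0},{"grip":0.6,"tx":0,"ty":0,"tz":0,"spin":0},{"grip":0.6,"tx":0,"ty":0,"tz":-0.03,"spin":0},{"grip":0.6,"tx":0,"ty":0,"tz":-0.04,"spin":0},{"grip":0.6,"tx":0,"ty":0,"tz":-0.04,"spin":0},{"grip":0.6,"tx":0,"ty":0,"tz":0,"spin":0},{"grip":0.6,"tx":0,"ty":0,"tz":0,"spin":0}]}}

```text
time: 21.78
eef_pos: [0.6304, 0.1602, 0.1638]
orientation: [3.141, 0.005, -3.142]
force: [-1.4, -0.1, -0.6]
grip_width: 0.0513
```

```bash
python3 look.py pics/w17.png
python3 - <<'E'
from ov import *
im=cv2.imread("pics/w17.png");T=np.load("T.npy")
x0,x1,y0,y1,s=60,400,90,260,2.3
c=crop(im,x0,x1,y0,y1,s)
k=dict(T=T,s=s,o=(x0,y0))
for m in((.6295,.1597),(.6237,.0706),(.6179,-.0186),(.6122,-.1077)): circ(c,"wrist",m,.041,.014,(0,255,0),**k)
for m,r in (((.6237,.0706),.026),((.6295,.1597),.020)):
    circ(c,"wrist",m,r,.044,(0,0,255),**k)
    circ(c,"wrist",m,.011,.078,(255,0,0),**k)
cv2.imwrite("pics/w17c.png",c)
E
```

```text
[[-1.     -0.0001  0.0049  0.6304]
 [-0.0001  1.      0.0003  0.1602]
 [-0.0049  0.0003 -1.      0.1638]
 [ 0.      0.      0.      1.    ]]
[ 3.1415  0.0006 -3.1416] 21.8333
```

View pics/w17c.png

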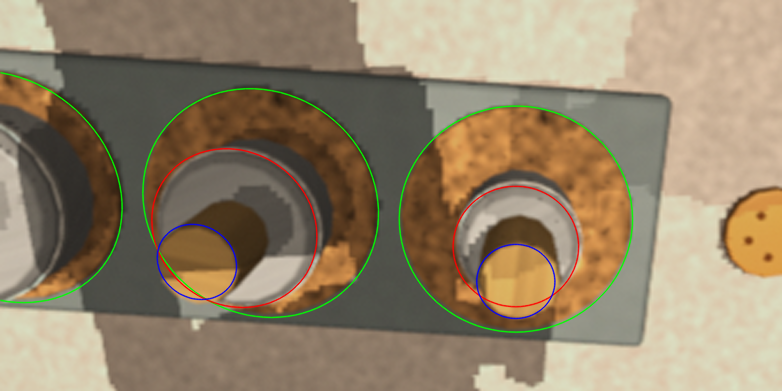

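Cutter_40 is concentric with mat 1. Next is cutter_76, the steel one; the red look-alike stands farther right, toward −y.

>>> {"fn": "carry_out", "kwargs": {"targets": [{"grip":0.6,"tx":0.0155,"ty":-0.0339,"tz":0,"spin":0},{"grip":0.6,"tx":0.0155,"ty":-0.0339,"tz":0,"spin":0},{"grip":0.6,"tx":0.0155,"ty":-0.0339,"tz":0,"spin":0},{"grip":0.6,"tx":0.0155,"ty":-0.0339,"tz":0,"spin":0},{"grip":0.6,"tx":0.0155,"ty":-0.0339,"tz":0,"spin":0},{"grip":0.6,"tx":0.0155,"ty":-0.0339,"tz":0,"spin":0},{"grip":0.6,"tx":0.0155,"ty":-0.0339,"tz":0,"spin":0},{"grip":0.6,"tx":0.0155,"ty":-0.0339,"tz":0,"spin":0}]}}

```text
time: 22.5
eef_pos: [0.5039, -0.1122, 0.1598]
orientation: [3.14, -0.003, -3.141]
force: [0.1, -0.5, 0.5]
grip_width: 0.0511
```

>>> {"fn": "carry_out", "kwargs": {"targets": [{"grip":0.6,"tx":0.0155,"ty":-0.0339,"tz":0,"spin":0},{"grip":0.6,"tx":0.0155,"ty":-0.0339,"tz":0,"spin":0},{"grip":0.6,"tx":0.0155,"ty":-0.0339,"tz":0,"spin":0},{"grip":0.6,"tx":0.0155,"ty":-0.0339,"tz":0,"spin":0},{"grip":0.6,"tx":0,"ty":0,"tz":0,"spin":0},{"grip":0.6,"tx":0,"ty":0,"tz":0,"spin":0},{"grip":0.6,"tx":0,"ty":0,"tz":0,"spin":0},{"grip":0.6,"tx":0,"ty":0,"tz":0,"spin":0}]}}

```text
time: 23.17
eef_pos: [0.4437, -0.2455, 0.1607]
orientation: [3.14, -0.001, -3.14]
force: [0.5, 1.3, 0.1]
grip_width: 0.051
```

```bash
python3 look.py pics/w18.png
python3 - <<'E'
from ov import *
im=cv2.imread("pics/w18.png");T=np.load("T.npy");p=T[:2,3]
k=dict(s=1,o=(0,0),T=T)
circ(im,"wrist",p,.038,.03,(0,255,0),**k)
circ(im,"wrist",p,.011,.064,(255,0,0),**k)
cv2.imwrite("pics/w18c.png",crop(im,0,400,100,300,2))
E
```

```text
[[-1.     -0.0013 -0.0011  0.4437]
 [-0.0013  1.      0.0013 -0.2455]
 [ 0.0011  0.0013 -1.      0.1607]
 [ 0.      0.      0.      1.    ]]
[ 3.1407 -0.0008 -3.1399] 23.2167
```

View pics/w18c.png

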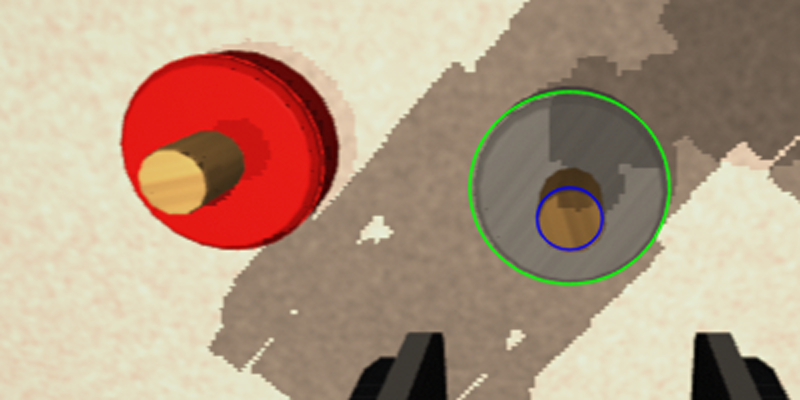

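The steel drum (76 mm circle) and its knob lie exactly under the tool, with the red one well to the left at (115,75). Descend and grip.

>>> {"fn": "carry_out", "kwargs": {"targets": [{"grip":0.6,"tx":0,"ty":0,"tz":0.035,"spin":0},{"grip":0.6,"tx":0,"ty":0,"tz":0.035,"spin":0},{"grip":0.6,"tx":0,"ty":0,"tz":0.03,"spin":0},{"grip":0.6,"tx":0,"ty":0,"tz":0.016,"spin":0},{"grip":0.6,"tx":0,"ty":0,"tz":0.006,"spin":0},{"grip":0.6,"tx":0,"ty":0,"tz":0,"spin":0},{"grip":0,"tx":0,"ty":0,"tz":0,"spin":0},{"grip":0,"tx":0,"ty":0,"tz":0,"spin":0}]}}

```text
time: 23.88
eef_pos: [0.4444, -0.2469, 0.0407]
orientation: [-3.14, 0.002, -3.141]
force: [-0.9, 1.0, 0.7]
grip_width: 0.0281
```

>>> {"fn": "carry_out", "kwargs": {"targets": [{"grip":0,"tx":0,"ty":0,"tz":0,"spin":0},{"grip":0,"tx":0,"ty":0,"tz":0,"spin":0},{"grip":0,"tx":0,"ty":0,"tz":0,"spin":0}]}}

```text
time: 24.13
eef_pos: [0.4443, -0.247, 0.0408]
orientation: [-3.14, 0.002, -3.142]
force: [1.1, 3.0, 7.6]
grip_width: 0.0223
```

>>> {"fn": "carry_out", "kwargs": {"targets": [{"grip":0,"tx":0,"ty":0,"tz":-0.025,"spin":0},{"grip":0,"tx":0,"ty":0,"tz":-0.035,"spin":0},{"grip":0,"tx":-0.028,"ty":0.0232,"tz":0,"spin":0},{"grip":0,"tx":-0.028,"ty":0.0232,"tz":0,"spin":0},{"grip":0,"tx":-0.028,"ty":0.0232,"tz":0,"spin":0},{"grip":0,"tx":-0.028,"ty":0.0232,"tz":0,"spin":0},{"grip":0,"tx":-0.028,"ty":0.0232,"tz":0,"spin":0},{"grip":0,"tx":-0.028,"ty":0.0232,"tz":0,"spin":0}]}}

```text
time: 24.8
eef_pos: [0.6128, -0.1061, 0.1001]
orientation: [-3.141, 0.001, -3.142]
force: [-0.2, -0.9, -1.4]
grip_width: 0.0223
```

>>> {"fn": "carry_out", "kwargs": {"targets": [{"grip":0,"tx":0,"ty":0,"tz":0,"spin":0},{"grip":0,"tx":0,"ty":0,"tz":0,"spin":0},{"grip":0,"tx":0,"ty":0,"tz":0,"spin":0},{"grip":0,"tx":0,"ty":0,"tz":0.01,"spin":0},{"grip":0,"tx":0,"ty":0,"tz":0,"spin":0},{"grip":0,"tx":0,"ty":0,"tz":0,"spin":0}]}}

```text
time: 25.3
eef_pos: [0.6107, -0.1082, 0.0888]
orientation: [3.141, -0.002, 3.14]
force: [-0.0, 0.4, -1.3]
grip_width: 0.0221
```

```bash
python3 look.py pics/w19.png
python3 - <<'E'
from ov import *
im=cv2.imread("pics/w19.png");T=np.load("T.npy");p=T[:3,3]
k=dict(s=1,o=(0,0),T=T)
circ(im,"wrist",(.6122,-.1077),.041,.014,(0,255,0),**k)
circ(im,"wrist",p[:2],.038,p[2]-.0108,(0,0,255),**k)
cv2.imwrite("pics/w19c.png",crop(im,150,450,100,320,2.5))
E
```

```text
[[-1.      0.0014 -0.0016  0.6107]
 [ 0.0014  1.      0.0006 -0.1082]
 [ 0.0016  0.0006 -1.      0.0888]
 [ 0.      0.      0.      1.    ]]
[ 3.1413 -0.0008  3.1404] 25.35
```

View pics/w19c.png

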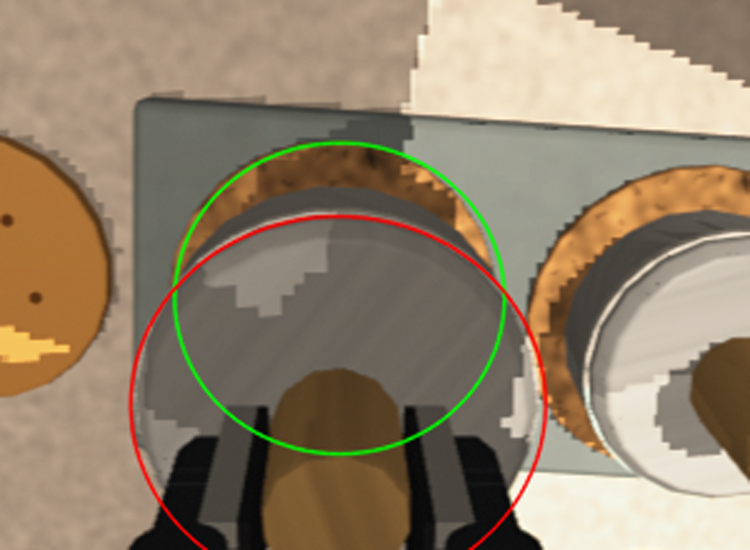

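>>> {"fn": "carry_out", "kwargs": {"targets": [{"grip":0,"tx":-0.001,"ty":-0.0005,"tz":0.012,"spin":0},{"grip":0,"tx":0,"ty":0,"tz":0.012,"spin":0},{"grip":0,"tx":0,"ty":0,"tz":0.006,"spin":0},{"grip":0,"tx":0,"ty":0,"tz":0.002,"spin":0},{"grip":0,"tx":0,"ty":0,"tz":0,"spin":0},{"grip":0,"tx":0,"ty":0,"tz":0,"spin":0},{"grip":0,"tx":0,"ty":0,"tz":0,"spin":0}]}}

```text
time: 25.93
eef_pos: [0.6129, -0.1081, 0.058]
orientation: [-3.141, 0.001, -3.142]
force: [-0.5, 0.1, -1.1]
grip_width: 0.0225
```

```bash
python3 look.py pics/w20.png
python3 - <<'E'
from ov import *
im=cv2.imread("pics/w20.png");T=np.load("T.npy");p=T[:3,3]
k=dict(s=1,o=(0,0),T=T)
circ(im,"wrist",(.6122,-.1085),.041,.014,(0,255,0),**k)
circ(im,"wrist",p[:2],.038,p[2]-.0108,(0,0,255),**k)
cv2.imwrite("pics/w20c.png",crop(im,150,450,100,320,2.5))
E
```

```text
[[-1.     -0.      0.001   0.6129]
 [-0.      1.     -0.0004 -0.1081]
 [-0.001  -0.0004 -1.      0.058 ]
 [ 0.      0.      0.      1.    ]]
[-3.1412  0.001  -3.1415] 25.9833
```

View pics/w20c.png

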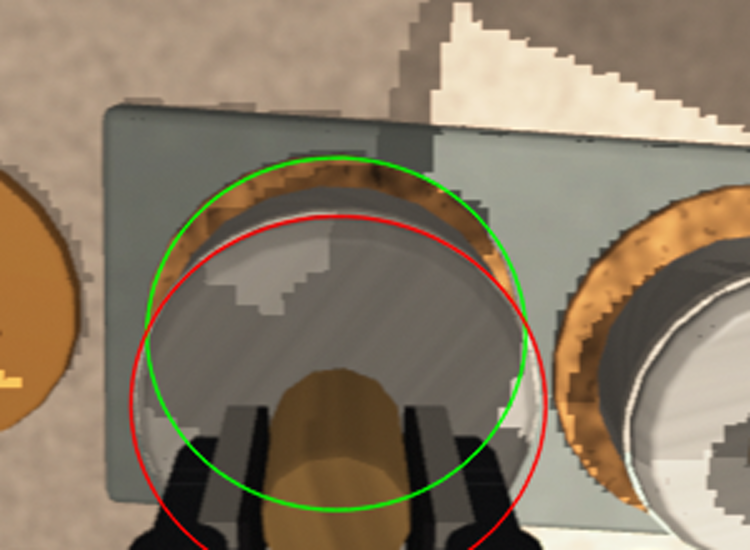

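>>> {"fn": "carry_out", "kwargs": {"targets": [{"grip":0,"tx":0,"ty":0,"tz":0.0015,"spin":0},{"grip":0,"tx":0,"ty":0,"tz":0.0015,"spin":0},{"grip":0,"tx":0,"ty":0,"tz":0.001,"spin":0},{"grip":0,"tx":0,"ty":0,"tz":0,"spin":0},{"grip":0,"tx":0,"ty":0,"tz":0,"spin":0}]}}

```text
time: 26.4
eef_pos: [0.6128, -0.108, 0.0549]
orientation: [-3.141, 0.001, -3.141]
force: [-3.8, 0.9, 10.3]
grip_width: 0.0224
```

Contact at 10 N. Release, rise, then back off toward the robot so the top camera can see.

>>> {"fn": "carry_out", "kwargs": {"targets": [{"grip":0.6,"tx":0,"ty":0,"tz":-0.001,"spin":0},{"grip":0.6,"tx":0,"ty":0,"tz":0,"spin":0},{"grip":0.6,"tx":0,"ty":0,"tz":0,"spin":0},{"grip":0.6,"tx":0,"ty":0,"tz":-0.03,"spin":0},{"grip":0.6,"tx":0,"ty":0,"tz":-0.04,"spin":0},{"grip":0.6,"tx":0,"ty":0,"tz":-0.04,"spin":0},{"grip":0.6,"tx":0,"ty":0,"tz":0,"spin":0},{"grip":0.6,"tx":0,"ty":0,"tz":0,"spin":0}]}}

```text
time: 27.07
eef_pos: [0.6134, -0.1083, 0.1666]
orientation: [-3.14, 0.004, -3.141]
force: [-0.1, 1.0, 0.3]
grip_width: 0.0513
```

```bash
python3 look.py pics/w21.png
python3 - <<'E'
from ov import *
im=cv2.imread("pics/w21.png");T=np.load("T.npy")
x0,x1,y0,y1,s=160,500,90,270,2.3
c=crop(im,x0,x1,y0,y1,s)
k=dict(T=T,s=s,o=(x0,y0))
for m,r in (((.6237,.0706),.026),((.6179,-.0186),.032),((.6122,-.1085),.038)):
    circ(c,"wrist",m,.041,.014,(0,255,0),**k)
    circ(c,"wrist",m,r,.044,(0,0,255),**k)
    circ(c,"wrist",m,.011,.078,(255,0,0),**k)
cv2.imwrite("pics/w21c.png",c)
E
```

```text
[[-1.     -0.0001  0.0045  0.6134]
 [-0.0001  1.     -0.0017 -0.1083]
 [-0.0045 -0.0017 -1.      0.1666]
 [ 0.      0.      0.      1.    ]]
[-3.1413  0.0006 -3.1415] 27.1167
```

View pics/w21c.png

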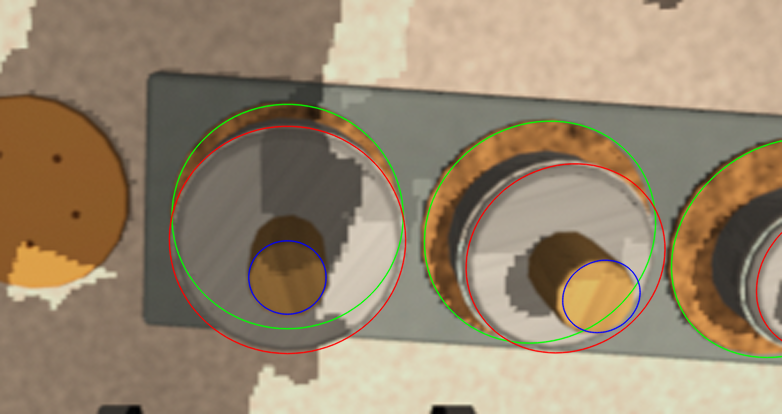

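>>> {"fn": "carry_out", "kwargs": {"targets": [{"grip":0.6,"tx":0.036,"ty":0,"tz":-0.005,"spin":0},{"grip":0.6,"tx":0.036,"ty":0,"tz":-0.005,"spin":0},{"grip":0.6,"tx":0.036,"ty":0,"tz":-0.005,"spin":0},{"grip":0.6,"tx":0.036,"ty":0,"tz":-0.005,"spin":0},{"grip":0.6,"tx":0.036,"ty":0,"tz":-0.005,"spin":0},{"grip":0.6,"tx":0.03,"ty":0,"tz":0,"spin":0},{"grip":0.6,"tx":0,"ty":0,"tz":0,"spin":0},{"grip":0.6,"tx":0,"ty":0,"tz":0,"spin":0}]}}

```text
time: 27.78
eef_pos: [0.4015, -0.1078, 0.1887]
orientation: [3.141, -0.002, 3.14]
force: [1.4, 0.3, 1.0]
grip_width: 0.0511
```

Run:
```python
from ov import *
im=grab_frame("top");cv2.imwrite("pics/t22.png",im);s2=grab_frame("scene")
x0,x1,y0,y1,s=190,350,145,210,5
c=cv2.convertScaleAbs(crop(im,x0,x1,y0,y1,s),alpha=1.5);k=dict(s=s,o=(x0,y0))
o=np.array([-.0038,-.0012])
for m,r in (((.6295,.1597),.02),((.6237,.0706),.026),((.6179,-.0186),.032),((.6122,-.1085),.038)):
    m=m+o
    circ(c,"top",m,.041,.014,(0,255,0),**k)
    circ(c,"top",m,r,.044,(0,0,255),**k)
    circ(c,"top",m,.011,.078,(255,0,0),**k)
cv2.imwrite("pics/t22c.png",c)
cv2.imwrite("pics/s22.png",crop(s2,190,410,150,350,3))
```

```text
(no output)
```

View pics/t22c.png

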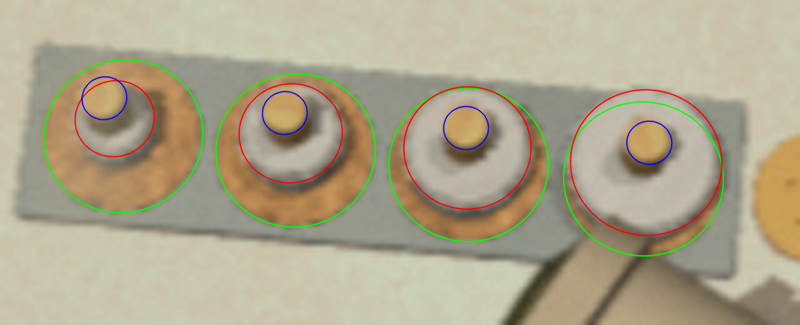

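View pics/s22.png

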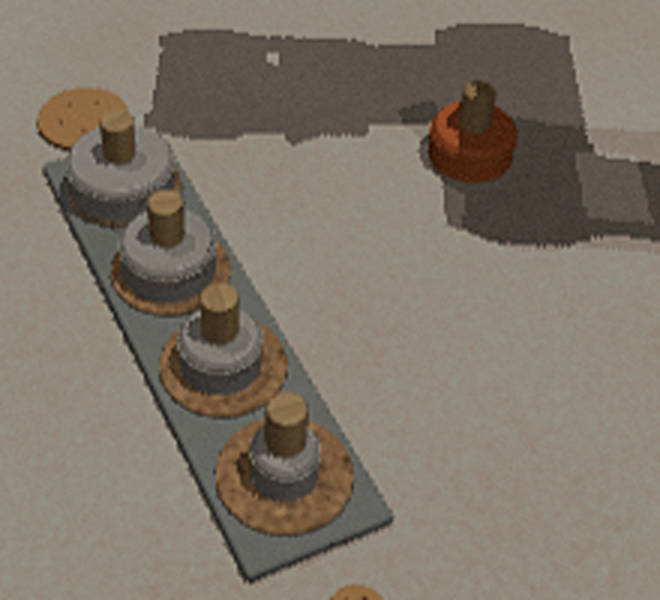

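All three views show the four cutters upright, within about 1 mm of the mat centres, and the arm well clear. Handing in.

```bash
python3 -c "
from plant import *
o=observe();print(o['time'],o['eef_pos'],o['qvel'].round(4));print(close_job())"
```

```text
27.8833 [ 0.40305581 -0.10813937  0.18877005] [ 0.0088  0.0116 -0.0153  0.0012  0.0018 -0.0004]
the job is handed in; nothing more can be done
None
```

The four steel cutters now stand on the mats in order 40, 52, 64, 76, running from the small-biscuit end to the large-biscuit end. I handed the job in at 27.9 s with the arm clear. The red and orange look-alikes were left alone.

**Final checks:** In the last top view, the knobs and drums sit within about 1 mm of the mat centres. The scene view shows all four upright. In the last wrist view, cutter_64 looked 2–3 mm off in y. I put that down to its being off the camera axis, because it was within about 1 mm when viewed from directly above.

**What went wrong on the way:**
- **Off-centre placing:** I first set cutter_52 down about 3 mm off centre. I moved it, and it is now centred.
- **Missed grasp:** When I went back for cutter_52, the fingers shut on top of its knob and pressed with about 7 N. The cutter stayed standing.
- **Fingertip position:** The tips turned out to be a few mm behind the TCP in use, not the stated 17 mm ahead. I gripped lower after that, and the later grasps held firmly.
- **Knob size:** The knobs looked about 22 mm across in the pictures, not the stated 24 mm. This made no difference to the result.

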